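# Ready the flatted bar samples for the microscope

### The arm

A 6-joint arm with a two-finger parallel gripper is mounted at the origin on the work surface. World frame = base frame: x ahead of the robot, y to its left, z up, the work surface at z = 0. Lengths are in m, angles in degrees, forces in N, time in s.
With the tool pointing down it reaches from about 0.4 to 0.825 m from the base axis. Payload 7 kg.
Tool frame: the origin (TCP) lies where the fingers leave the gripper's body, on its centre line; the fingertips stand 66 mm ahead of it and the grasp point (between the pads) lies 47 mm ahead of it; z points along the fingers, y is the direction in which the jaws open and shut (so a half turn about z gives the same grasp; the last joint's range is limited). The gripper opens to 88 mm and grips with 3 to 60 N. Pads are 19 mm wide; open, the fingers measure 130 mm over their backs; the gripper's body (78 mm by 193 mm) begins 47 mm behind the grasp point.
Start: joints at [-57.863, 20.546, 0.682, 0, -70.136, -16.507], TCP at [0.182, -0.65, 0.292] pointing down, gripper open.
Joint ranges: [-176.03, 176.03], [-82.01, 121.73], [-58.28, 71.71], [-173.87, 95.51], [-174.79, -0.11], [-173.66, 173.66]. Speed limits (degrees/s): [136.94, 136.94, 172.46, 180, 180, 180].

### API

Orientations are given as [roll, pitch, yaw] about the fixed x, y, z axes, in that order (R = Rz(yaw) Ry(pitch) Rx(roll)).
In Python, from plant import get_obs, snapshot, close_job gives the robot as it stands.
- The arm moves only by the tool play_rows, never from a script. Its argument "series" is a list of rows, each a list of 5 numbers: the opening in per cent of the stroke, from 0 (shut) to 100 (fully open), then the shift along the tool's x, y, z in m, then the turn about the tool's z in degrees. In form: [[jaw, dx, dy, dz, spin], ...]. A call has 1 to 10 rows; each row is the pose to reach, as a shift and turn from the pose commanded when the call began, along the tool's axes at that moment; what a row does not reach only later rows make up. A row lasts 1/10 s, in which the tool goes at most 50 mm and 8.59 degrees, less where a joint would pass 70% of its speed; a pose out of reach is approached as far as the arm can. A call with a gripper value outside its range is refused whole. The fingers move at their own pace and stop on an object; the grip force is fixed at half the most. Time passes only in rows, so rows that repeat a pose let the fingers close. It gives the time, the measured TCP pose, the force and the opening at its end, in the units of the state.
- get_obs(): the state, without advancing time (a new reading comes with each control period).
- snapshot(name): name is "scene" or "top" or "wrist"; returns a dict with "frame" (400x640x3 uint8, red, green, blue), "z_map" (400x640 float32, m along the optical axis (not along the pixel's ray), 0 where there is no reading), "mtx" (3x3 intrinsics, pixels), "camera_from_world" (4x4, takes a point from world to camera coordinates); the wrist camera has in their place "tool_from_camera" (4x4, takes a point from camera to tool coordinates, whose origin is the TCP and whose axes are the flange's). Camera axes: x right, y up, looking along -z (the intrinsics and any distortion apply to the point x, -y, -z); pixel columns grow to the right and rows downward; lengths in m; the calibration is good to about 2 mm. The wrist camera is an equidistant fisheye: a pixel r from the principal point sees the ray r / f radians off the axis. A picture is of the moment at which its call begins: read the wrist's pose just before it.
- close_job(): hands the job in, once; it reports no verdict.
The state is a dict: "clock": time; "joint_pos": joint angles; "qvel": joint speeds; "tau": joint torques, N m; "tool_pos": TCP position; "orientation": TCP orientation; "force": force on the tool from outside, world axes, zero at the start; "moment": the same for the moment, N m; "opening": finger opening in m.
Only numpy, scipy, OpenCV 4.12 (cv2) and the standard library are available. Lean on these libraries where they do the work, as an engineer would, in place of code of your own. Each camera call takes 0.05 s, during which the arm holds its last target.

### The job

Get the bar samples lying in the V-blocks ready for the microscope: take the lid off the small white pot and set it down on the bench, roll every bar in its V-block until its flat faces straight up, then dip the brush tip well into the pot and dab it gently on the flat of each bar, from the shortest bar to the longest. Then rinse the brush by dipping its tip well into the steel beaker, lay it back on the middle of the white tile and put the lid squarely back on the pot. Leave the bars in their V-blocks with the flats up, and do not disturb the slide box, jar and lens case.

Things in the scene. Friction and masses are not known exactly. Their poses are not given: they have to be found in the camera images.
- vblock0: steel V-block fixed to the bench, in mm 56 long (its x, along the V) x 50 wide x 57 high, 90 degree V whose bottom line is 45 above the bench; origin at the centre of its underside; a bar lying in the V has its axis 60.6 above the bench. Holds bar_short if that bar is present, otherwise empty.
- vblock1: steel V-block fixed to the bench, in mm 56 long (its x, along the V) x 50 wide x 57 high, 90 degree V whose bottom line is 45 above the bench; origin at the centre of its underside; a bar lying in the V has its axis 60.6 above the bench. Holds bar_medium if that bar is present, otherwise empty.
- vblock2: steel V-block fixed to the bench, in mm 56 long (its x, along the V) x 50 wide x 57 high, 90 degree V whose bottom line is 45 above the bench; origin at the centre of its underside; a bar lying in the V has its axis 60.6 above the bench. Holds bar_long if that bar is present, otherwise empty.
- bar_short: the shortest of up to three round aluminium bars (may be absent), in mm 22 diameter, 130 long, about 127 g, lying loose in vblock0. Origin on its axis at mid-length, x along the axis. The middle 36 of its length has a milled flat 17 wide, 7 from the axis; z points out of the flat (flat up = z up). Starts rolled 0.7 to 1.25 rad either way; stays at the roll it is left at
- bar_medium: the middle-length of up to three round aluminium bars (may be absent), in mm 22 diameter, 155 long, about 151 g, lying loose in vblock1. Origin on its axis at mid-length, x along the axis. The middle 36 of its length has a milled flat 17 wide, 7 from the axis; z points out of the flat (flat up = z up). Starts rolled 0.7 to 1.25 rad either way; stays at the roll it is left at
- bar_long: the longest of up to three round aluminium bars (may be absent), in mm 22 diameter, 180 long, about 176 g, lying loose in vblock2. Origin on its axis at mid-length, x along the axis. The middle 36 of its length has a milled flat 17 wide, 7 from the axis; z points out of the flat (flat up = z up). Starts rolled 0.7 to 1.25 rad either way; stays at the roll it is left at
- pot: small white ceramic pot fixed to the bench, open at the top once its lid is off, in mm 64 outside diameter, 42 high, wall 4, floor 5; origin at the centre of its underside
- lid: round flat steel lid, in mm 72 diameter, 5 thick, lying loose on the pot's rim (no locating lip), with a black round knob 22 diameter standing in its middle from 14 to 33 above its underside; origin at the centre of its underside; 90 g
- beaker: open stainless steel beaker standing loose on the bench, in mm 72 outside diameter, 60 high, wall 3, floor 4, 300 g; origin at the centre of its underside; it may get knocked a few cm aside
- tile: white ceramic tile fixed to the bench, in mm 190 (its x) x 80 (y) x 10 high, the brush's resting place; origin at the centre of its underside
- brush: brush 160 mm long (all in mm) lying flat on the tile, its tip pointing roughly towards the robot; square wooden handle 13 x 13, from 85 behind to 25 ahead of the origin, then a steel ferrule and firm black round tip of 10 diameter that ends 80 ahead; origin on its long axis, x points to the tip; lying on the tile its origin is 16.5 above the bench; 30 g; it may get knocked a few cm aside
- brush_tip (a point): centre of the ball-shaped end (radius 5 mm) of the tip, 75 mm ahead of the brush's origin on its axis
- slide_box: closed plastic slide box 102 x 62 x 32 mm, bystander; origin at the centre of its underside
- jar: small closed amber jar, 54 mm diameter, 75 mm high, bystander; origin at the centre of its underside
- lens_case: small black and aluminium cylinder (lens case) 41 mm diameter, 57 mm high, bystander; origin at the centre of its underside
There are look-alikes about, which are no part of the job. Leave any pink or yellow look-alike of the vblock1 alone.

How it is judged:
By the outcome, as a careful person would: the job done as asked, in the order asked, and still so for the second after the job is handed in, with the robot touching nothing.
Of bar_short, bar_medium, bar_long only 2 to 3 are there at a start; the rules pass over those that are not, and their reading is None.
At some moment in a run one of beaker, brush may be knocked a few centimetres aside while the robot is not near it.
It also fails if it takes over 210 s, if anything falls off the work surface, if the arm or the gripper's body presses on something with over 40 N, if the wrist force passes 120 N, or if a joint passes its speed limit or range.

## Working session

There is one attempt and no reset: what is moved stays moved. The work goes in short steps, Python scripts to look and compute and a tool call to move; the robot and the scene stay as the last step left them, time stands still between calls to the robot, and variables do not carry over. Pictures are saved under pics/ and viewed, and the job is handed in when it is done.

Besides the shell and the picture viewer there is one more tool, called after "Call:" in YAML: its name, and indented under it one key for each argument. play_rows: Moves the arm, as the interface text tells. Its arguments: {"type":"object","properties":{"series":{"type":"array"}},"required":["series"]}

```bash
ls; mkdir -p pics; python3 - <<'E'
from plant import get_obs, snapshot
import cv2,numpy as np
print(get_obs())
for n in ["scene","top","wrist"]:
    s=snapshot(n); cv2.imwrite(f"pics/a_{n}.png",s["frame"][:,:,::-1]); np.savez(f"a_{n}.npz",**s)
    print(n,s["mtx"].round(2).tolist()); print(s.get("camera_from_world",s.get("tool_from_camera")).round(4).tolist(), [k for k in s])
E
```

```text
pics
{'clock': 0.0, 'joint_pos': array([-5.78636918e+01,  2.05938003e+01,  6.34649764e-01, -1.83820586e-02,
       -7.01354015e+01, -1.65062666e+01]), 'qvel': array([ 0.07419821, -0.03588015,  0.00095572,  0.08614389,  0.00192326,
       -0.0111983 ]), 'tau': array([-1.63360477e-03, -5.82714951e+01,  2.93061233e+01,  6.99728251e+00,
        6.99762837e-03, -2.05653159e-04]), 'tool_pos': array([ 0.18173543, -0.6496966 ,  0.29120801]), 'orientation': array([ 1.79904435e+02, -1.02984840e-02, -1.64376210e+02]), 'force': array([-0.04856466, -0.55308297, -0.19270347]), 'moment': array([-0.02031316, -0.0059255 ,  0.00758477]), 'opening': 0.08759675620221201}
scene [[429.28, 0.0, 320.47], [0.0, 429.28, 199.48], [0.0, 0.0, 1.0]]
[[-0.608, 0.7939, 0.0105, 0.3042], [-0.5891, -0.4599, 0.6644, 0.3184], [0.5323, 0.3978, 0.7473, -1.471], [0.0, 0.0, 0.0, 1.0]] ['frame', 'z_map', 'mtx', 'camera_from_world']
top [[448.4, 0.0, 326.39], [0.0, 448.4, 199.43], [0.0, 0.0, 1.0]]
[[-0.0001, -1.0, -0.0063, 0.0644], [0.9789, -0.0014, 0.2041, -0.6014], [-0.2041, -0.0062, 0.9789, -1.2469], [0.0, 0.0, 0.0, 1.0]] ['frame', 'z_map', 'mtx', 'camera_from_world']
wrist [[309.71, 0.0, 318.91], [0.0, 309.71, 200.59], [0.0, 0.0, 1.0]]
[[-0.0002, 0.9674, 0.2532, 0.0687], [1.0, 0.0003, -0.0006, -0.0], [-0.0007, 0.2532, -0.9674, -0.0924], [0.0, 0.0, 0.0, 1.0]] ['frame', 'z_map', 'mtx', 'tool_from_camera']
```

View pics/a_scene.png

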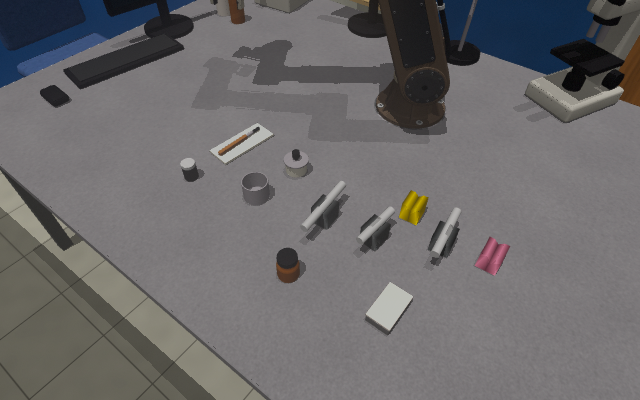

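View pics/a_top.png

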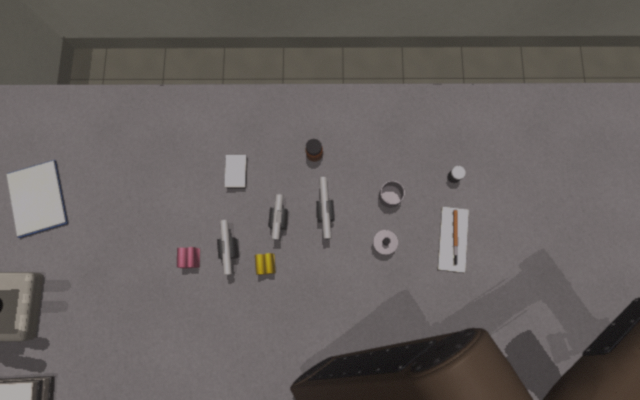

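View pics/a_wrist.png

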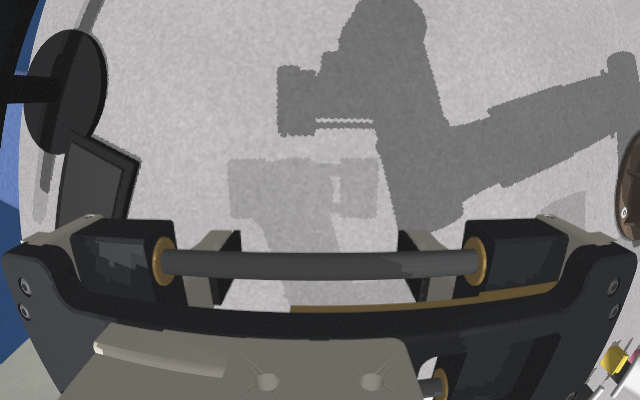

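The scene view shows all three bars in V-blocks, around (325,205), (377,228) and (446,233). The lidded pot is at (296,163), the beaker at (255,188), and the brush lies on the tile at (240,143). The yellow and pink blocks are the look-alikes. Next I'll measure positions from the depth maps.

```bash
cat > h.py <<'E'
import numpy as np,cv2
from plant import get_obs, snapshot
from scipy.spatial.transform import Rotation as R
def cloud(s):
    K=s["mtx"];z=s["z_map"];v,u=np.mgrid[0:z.shape[0],0:z.shape[1]]
    X=np.stack([(u-K[0,2])/K[0,0]*z,-(v-K[1,2])/K[1,1]*z,-z],-1)
    T=np.linalg.inv(s["camera_from_world"])
    P=X@T[:3,:3].T+T[:3,3]; P[z<=0]=np.nan
    return P
def ray_plane(s,u,v,h):
    K=s["mtx"];d=np.array([(u-K[0,2])/K[0,0],-(v-K[1,2])/K[1,1],-1.])
    T=np.linalg.inv(s["camera_from_world"]);d=T[:3,:3]@d;o=T[:3,3]
    return o+d*(h-o[2])/d[2]
def proj(s,p):
    c=s["camera_from_world"]@np.append(p,1);K=s["mtx"]
    return K[0,0]*c[0]/-c[2]+K[0,2],K[1,2]+K[1,1]*(-c[1])/-c[2]*1.0
def tool_pose(o):
    return np.array(o["tool_pos"]),R.from_euler("xyz",o["orientation"],degrees=True).as_matrix()
def wproj(s,o,p):
    t,Rm=tool_pose(o);T=np.linalg.inv(s["tool_from_camera"])
    q=Rm.T@(np.asarray(p)-t);c=T[:3,:3]@q+T[:3,3]
    x,y,z=c[0],-c[1],-c[2];rr=np.hypot(x,y);th=np.arctan2(rr,z);K=s["mtx"]
    return K[0,2]+K[0,0]*th*x/rr,K[1,2]+K[1,1]*th*y/rr
def wray(s,o,u,v,h):
    t,Rm=tool_pose(o);K=s["mtx"];a=(u-K[0,2])/K[0,0];b=(v-K[1,2])/K[1,1];th=np.hypot(a,b)
    d=np.array([np.sin(th)*a/th,-np.sin(th)*b/th,-np.cos(th)]) 
    T=s["tool_from_camera"];d=Rm@(T[:3,:3]@d);og=Rm@T[:3,3]+t
    return og+d*(h-og[2])/d[2]
E
python3 - <<'E'
from h import *
for n in ["top","scene"]:
    s=np.load(f"a_{n}.npz"); P=cloud(s); H=P[...,2]
    m=((H>0.006)&(H<0.12)&(P[...,0]>0.3)&(P[...,0]<0.9)&(np.abs(P[...,1])<0.7)).astype(np.uint8)
    k,l,st,c=cv2.connectedComponentsWithStats(m)
    print(n,np.nanmedian(H[:, :][(np.abs(H)<.03)]))
    for i in range(1,k):
        if st[i,4]<25: continue
        q=P[l==i]; h=q[:,2]; col=s["frame"][l==i].mean(0)
        hi=q[h>h.max()-0.006]
        print(st[i].tolist(),"hmax %.4f"%np.percentile(h,98),"min",q.min(0).round(3)[:2],"max",q.max(0).round(3)[:2],"topc",hi.mean(0).round(4)[:2],col.round())
E
```

```text
top 0.0008534234164482291
[306, 139, 17, 23, 328] hmax 0.0806 min [0.732 0.077] max [0.807 0.127] topc [0.7595 0.1015] [58. 49. 47.]
[225, 155, 23, 35, 716] hmax 0.0383 min [0.646 0.309] max [0.749 0.372] topc [0.6986 0.3366] [159. 156. 157.]
[448, 165, 19, 18, 221] hmax 0.0626 min [ 0.665 -0.366] max [ 0.721 -0.305] topc [ 0.6842 -0.325 ] [125. 122. 124.]
[316, 177, 19, 62, 673] hmax 0.0762 min [0.488 0.042] max [0.683 0.094] topc [0.576  0.0684] [119. 115. 114.]
[379, 181, 26, 27, 361] hmax 0.0641 min [ 0.588 -0.166] max [ 0.664 -0.093] topc [ 0.619  -0.1279] [96. 90. 91.]
[268, 194, 21, 46, 583] hmax 0.0752 min [0.485 0.18 ] max [0.63  0.234] topc [0.5545 0.2067] [110. 106. 105.]
[438, 207, 31, 66, 1653] hmax 0.0262 min [ 0.394 -0.364] max [ 0.589 -0.263] topc [ 0.5156 -0.3173] [158. 152. 151.]
[217, 220, 22, 56, 703] hmax 0.0757 min [0.386 0.324] max [0.541 0.384] topc [0.4589 0.3508] [110. 106. 105.]
[373, 230, 25, 25, 481] hmax 0.0776 min [ 0.444 -0.141] max [ 0.514 -0.071] topc [ 0.4797 -0.1053] [140. 131. 133.]
[176, 247, 25, 23, 462] hmax 0.0620 min [0.404 0.439] max [0.464 
[... 712 characters left out ...]
097] topc [0.5814 0.0705] [108. 106. 106.]
[399, 190, 30, 34, 605] hmax 0.0596 min [0.387 0.216] max [0.451 0.272] topc [0.4194 0.2441] [144. 122.   4.]
[356, 206, 39, 44, 886] hmax 0.0733 min [0.485 0.18 ] max [0.618 0.235] topc [0.5544 0.209 ] [101. 100.  99.]
[428, 207, 33, 51, 883] hmax 0.0736 min [0.385 0.326] max [0.543 0.381] topc [0.4666 0.3534] [111. 110. 109.]
[475, 237, 35, 37, 708] hmax 0.0597 min [0.406 0.443] max [0.468 0.495] topc [0.4372 0.4692] [149.  82. 101.]
[276, 248, 24, 35, 682] hmax 0.0779 min [0.739 0.079] max [0.789 0.131] topc [0.7622 0.1039] [64. 50. 44.]
[365, 282, 48, 53, 1373] hmax 0.0353 min [0.649 0.311] max [0.751 0.373] topc [0.7021 0.3425] [173. 173. 167.]
```

```bash
python3 - <<'E'
from h import *
boxes=dict(short=((.46,.66),(.17,.245)),medium=((.36,.57),(.31,.40)),long=((.46,.70),(.03,.11)))
for n in ["top","scene"]:
    s=np.load(f"a_{n}.npz"); P=cloud(s)
    for b,((x0,x1),(y0,y1)) in boxes.items():
        m=(P[...,0]>x0)&(P[...,0]<x1)&(P[...,1]>y0)&(P[...,1]<y1)&(P[...,2]>.0655)
        q=P[m]; c=np.median(q[:,:2],0);d=q[:,:2]-q[:,:2].mean(0)
        l=cv2.fitLine(q[:,:2].astype(np.float32),cv2.DIST_HUBER,0,.01,.01).ravel()
        a=l[:2]*np.sign(l[0]);t=(q[:,:2]-l[2:])@a; 
        mid=l[2:]+a*(t.max()+t.min())/2
        print(n,b,"mid",mid.round(4),"yaw %.1f"%np.degrees(np.arctan2(a[1],a[0])),"len %.3f"%(np.ptp(t)))
    f=s["frame"]; 
    r=f[165:290,165:350] if n=="top" else f[170:270,290:480]
    cv2.imwrite(f"pics/b_{n}.png",cv2.resize(r,None,fx=4.2,fy=4.2,interpolation=cv2.INTER_CUBIC)[:,:,::-1])
E
```

```text
top short mid [0.5507 0.2069] yaw -4.2 len 0.130
top medium mid [0.4636 0.3511] yaw 6.5 len 0.155
top long mid [0.5781 0.069 ] yaw 3.8 len 0.180
scene short mid [0.5511 0.2108] yaw -4.1 len 0.132
scene medium mid [0.4633 0.3532] yaw 6.5 len 0.159
scene long mid [0.5803 0.0718] yaw 3.7 len 0.181
```

View pics/b_top.png

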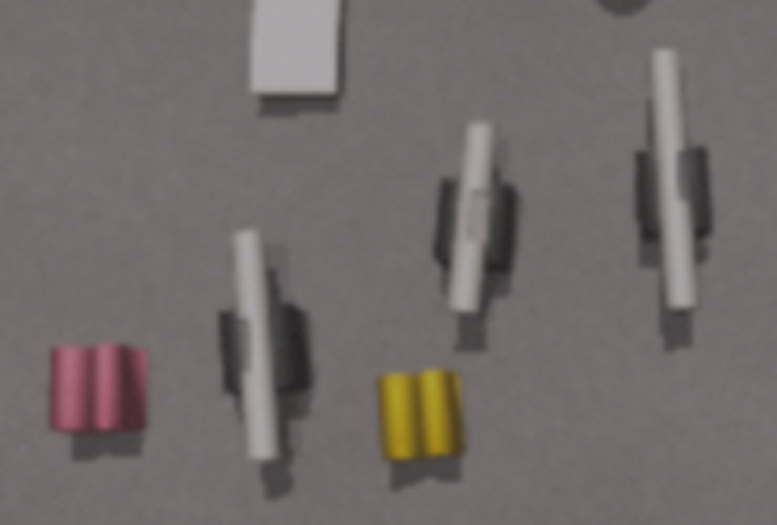

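View pics/b_scene.png

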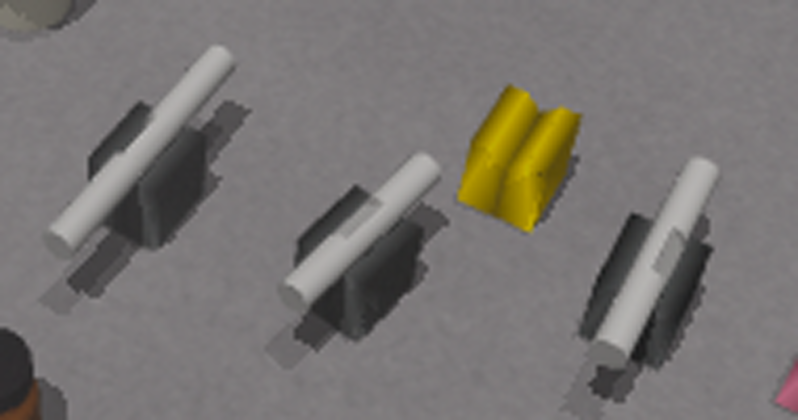

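```bash
cat > go.py <<'E'
import sys
from h import *
# usage: go.py x y z yaw  (TCP) -> tool-frame shift
def delta(x,y,z,yaw,o=None):
    o=o or get_obs();t,Rm=tool_pose(o);d=Rm.T@(np.array([x,y,z])-t)
    cy=o["orientation"][2];sp=-((yaw-cy+180)%360-180)
    return d,sp
if __name__=="__main__":
    a=list(map(float,sys.argv[1:]));o=get_obs()
    print("at",o["tool_pos"].round(4),o["orientation"].round(2),"F",o["force"].round(1),"j",o["joint_pos"].round(0),"t %.1f open %.4f"%(o["clock"],o["opening"]))
    for i in range(0,len(a),4):
        d,s=delta(*a[i:i+4],o=o);print("shift",d.round(4),"spin %.1f"%s)
E
python3 go.py 0.48 -0.105 0.25 180 .48 -.105 .15 180
```

```text
at [ 0.1818 -0.6498  0.2914] [ 1.7993e+02 -1.0000e-02 -1.6437e+02] F [-0.1 -0.3  0.7] j [-58.  21.   1.  -0. -70. -17.] t 0.1 open 0.0878
shift [-0.434   0.4443  0.0419] spin 15.6
shift [-0.434   0.4441  0.1419] spin 15.6
```

Call:
play_rows:
  series:
    - [100,-0.434,0.444,0.042,15.6]
    - [100,-0.434,0.444,0.042,15.6]
    - [100,-0.434,0.444,0.042,15.6]
    - [100,-0.434,0.444,0.042,15.6]
    - [100,-0.434,0.444,0.042,15.6]
    - [100,-0.434,0.444,0.042,15.6]
    - [100,-0.434,0.444,0.042,15.6]
    - [100,-0.434,0.444,0.042,15.6]
    - [100,-0.434,0.444,0.042,15.6]
    - [100,-0.434,0.444,0.042,15.6]

```text
clock: 1.15
tool_pos: [0.4219, -0.2107, 0.2585]
orientation: [-180.0, 0.0, -180.0]
force: [1.2, -0.2, 0.4]
opening: 0.0876
```

```bash
python3 go.py  .48 -.105 .22 180
```

```text
at [ 0.4219 -0.2107  0.2585] [-1.8000e+02  4.0000e-02 -1.7996e+02] F [ 1.2 -0.2  0.4] j [ -3.   3. -27.  -0. -60. -87.] t 1.1 open 0.0876
shift [-0.0581  0.1057  0.0386] spin 0.0
```

Call:
play_rows:
  series:
    - [100,-0.058,0.106,0.039,0]
    - [100,-0.058,0.106,0.039,0]
    - [100,-0.058,0.106,0.039,0]
    - [100,-0.058,0.106,0.039,0]
    - [100,-0.058,0.106,0.039,0]

```text
clock: 1.65
tool_pos: [0.4793, -0.1061, 0.219]
orientation: [-180.0, -0.1, -179.9]
force: [0.7, -0.8, -0.1]
opening: 0.0875
```

```bash
cat > look.py <<'E'
import sys
from h import *
n,name=sys.argv[1:3]
o=get_obs();s=snapshot(n)
np.savez(f"{name}.npz",**s,tool_pos=o["tool_pos"],orientation=o["orientation"])
f=s["frame"]
if len(sys.argv)>3:
    u0,v0,u1,v1=map(int,sys.argv[3:7]);f=f[v0:v1,u0:u1]
    k=min(800/f.shape[1],600/f.shape[0]);f=cv2.resize(f,None,fx=k,fy=k,interpolation=cv2.INTER_CUBIC)
cv2.imwrite(f"pics/{name}.png",f[:,:,::-1])
print(o["tool_pos"].round(4),o["orientation"].round(2),o["clock"])
E
python3 look.py wrist c1
```

```text
[ 0.4793 -0.1061  0.219 ] [-1.7999e+02 -7.0000e-02 -1.7988e+02] 1.65
```

View pics/c1.png

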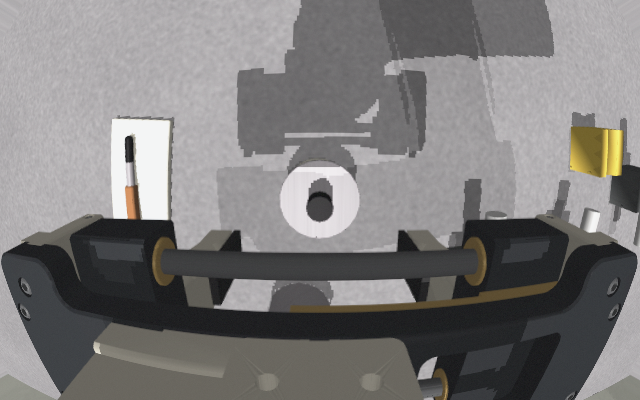

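The wrist view shows the lid disc centred near (320,200), with the knob top at about (320,207). The brush is at the left, its tip near (129,142).

```bash
python3 - <<'E'
from h import *
s=np.load("c1.npz");f=s["frame"];g=f.min(2)
m=np.zeros_like(g);m[150:245,270:370]=(g[150:245,270:370]>195)
c=max(cv2.findContours(m,0,1)[0],key=cv2.contourArea);print(cv2.minEnclosingCircle(c),cv2.contourArea(c))
(u,v),r=cv2.minEnclosingCircle(c)
print("lid",wray(s,s,u,v,.047))
k=np.zeros_like(g);k[190:240,295:345]=f[190:240,295:345].max(2)<70
c=max(cv2.findContours(k,0,1)[0],key=cv2.contourArea);x,y,w,h=cv2.boundingRect(c);print(x,y,w,h)
print("knob",wray(s,s,x+w/2-.5,y+h-.5-w/2,.075))
E
python3 go.py .4805 -.105 .116 180
```

```text
((319.0567321777344, 199.3244171142578), 39.62324905395508) 4499.0
lid [ 0.47850769 -0.10607969  0.047     ]
307 191 25 30
knob [ 0.47845452 -0.10615761  0.075     ]
at [ 0.4792 -0.1067  0.2193] [-1.7999e+02 -3.0000e-02 -1.7994e+02] F [0.2 0.  0. ] j [  10.    7.  -28.    0.  -55. -100.] t 1.7 open 0.0875
shift [-0.0014  0.0017  0.1033] spin 0.1
```

Call:
play_rows:
  series:
    - [70,0.001,0.0,0.05,0]
    - [60,0.001,0.0,0.095,0]
    - [60,0.001,0,0.103,0]
    - [60,0.001,0,0.103,0]
    - [10,0.001,0,0.103,0]
    - [10,0.001,0,0.103,0]
    - [10,0.001,0,0.103,0]
    - [10,0.001,0,0.103,0]
    - [10,0.001,0,0.103,0]
    - [10,0.001,0,0.103,0]

```text
clock: 2.7
tool_pos: [0.4788, -0.1065, 0.1171]
orientation: [180.0, 0.1, -179.9]
force: [-1.9, 0.7, 6.2]
opening: 0.0207
```

```bash
python3 go.py .44 0 .17 180
```

```text
at [ 0.4788 -0.1065  0.1171] [ 1.8000e+02  6.0000e-02 -1.7995e+02] F [-1.9  0.7  6.2] j [  10.   14.  -35.    0.  -41. -100.] t 2.7 open 0.0207
shift [ 0.0386  0.1065 -0.053 ] spin 0.1
```

Call:
play_rows:
  series:
    - [10,0,0,-0.03,0]
    - [10,0,0,-0.06,0]
    - [10,0.02,0.05,-0.06,0]
    - [10,0.039,0.1,-0.06,0]
    - [10,0.039,0.107,-0.05,0]
    - [10,0.039,0.107,-0.03,0]
    - [10,0.039,0.107,0,0]
    - [10,0.039,0.107,0.025,0]
    - [10,0.039,0.107,0.025,0]
    - [10,0.039,0.107,0.025,0]

```text
clock: 3.7
tool_pos: [0.4393, 0.0003, 0.0916]
orientation: [-179.9, -0.1, -179.9]
force: [0.4, 0.5, -0.4]
opening: 0.0208
```

```bash
python3 go.py .44 0 .076 180
```

```text
at [4.393e-01 3.000e-04 9.160e-02] [-1.7995e+02 -8.0000e-02 -1.7995e+02] F [ 0.4  0.5 -0.4] j [  26.   13.  -43.    0.  -35. -116.] t 3.7 open 0.0208
shift [-0.0007 -0.0002  0.0156] spin 0.1
```

Call:
play_rows:
  series:
    - [10,0,0,0.008,0]
    - [10,0,0,0.0155,0]
    - [10,0,0,0.0165,0]
    - [10,0,0,0.0165,0]
    - [45,0,0,0.0165,0]
    - [45,0,0,0.0165,0]
    - [45,0,0,0.0165,0]
    - [45,0,0,-0.03,0]
    - [45,0,0,-0.08,0]
    - [45,0,0,-0.1,0]

```text
clock: 4.7
tool_pos: [0.4409, 0.0008, 0.1956]
orientation: [179.9, 0.3, -179.9]
force: [0.6, 0.6, -0.7]
opening: 0.0392
```

```bash
python3 look.py wrist c2; python3 go.py .551 .208 .25 176
```

```text
[0.4409 0.0008 0.1956] [ 179.92    0.3  -179.92] 4.7
at [0.4417 0.001  0.1972] [ 179.86    0.46 -179.91] F [1.6 1.2 2.8] j [  26.    3.  -36.    0.  -51. -116.] t 4.8 open 0.0395
shift [-0.1101  0.2069 -0.0514] spin 4.1
```

View pics/c2.png

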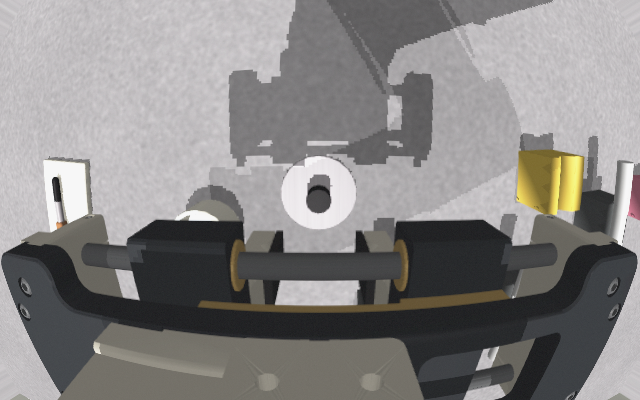

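Call:
play_rows:
  series:
    - [100,0,0,-0.05,0]
    - [100,-0.04,0.03,-0.05,4]
    - [100,-0.07,0.07,-0.04,4]
    - [100,-0.1,0.11,-0.03,4]
    - [100,-0.12,0.135,-0.02,4]
    - [100,-0.12,0.135,-0.02,4]
    - [100,-0.12,0.135,-0.02,4]

```text
clock: 5.45
tool_pos: [0.559, 0.1357, 0.2101]
orientation: [-179.9, -0.1, 176.1]
force: [-1.3, -0.9, -0.2]
opening: 0.0861
```

```bash
python3 look.py wrist d1
```

```text
[0.559  0.1357 0.2101] [-1.7992e+02 -1.2000e-01  1.7607e+02] 5.45
```

View pics/d1.png

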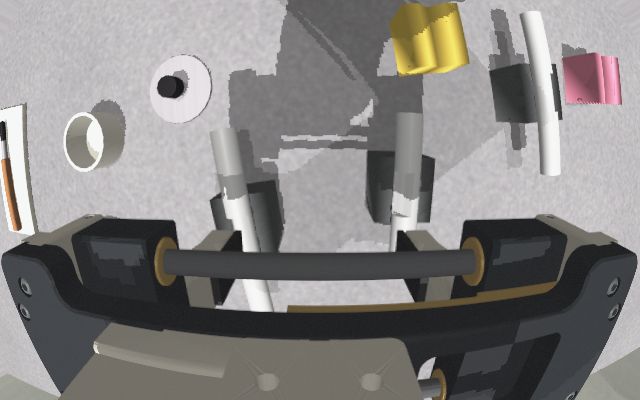

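Call:
play_rows:
  series:
    - [100,-0.05,0,-0.03,0]
    - [100,-0.07,0,-0.03,0]
    - [100,-0.07,0,-0.03,0]
    - [100,-0.07,0,-0.03,0]

```text
clock: 5.9
tool_pos: [0.6286, 0.1295, 0.2415]
orientation: [180.0, -0.0, 175.9]
force: [0.7, 0.1, 0.4]
opening: 0.0876
```

```bash
python3 look.py wrist d2 
```

```text
[0.6286 0.1295 0.2415] [ 1.7998e+02 -2.0000e-02  1.7593e+02] 5.9
```

View pics/d2.png

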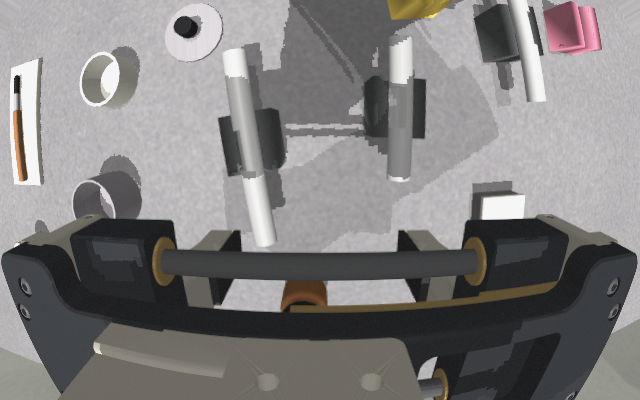

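```bash
cat >> h.py <<'E'
def wcloud(s,o):
    K=s["mtx"];z=s["z_map"];v,u=np.mgrid[0:z.shape[0],0:z.shape[1]]
    a=(u-K[0,2])/K[0,0];b=(v-K[1,2])/K[1,1];th=np.hypot(a,b)+1e-9
    k=np.tan(np.minimum(th,1.45))/th
    X=np.stack([a*k*z,-b*k*z,-z],-1);X[(z<=0)|(th>1.4)]=np.nan
    t,Rm=tool_pose(o);T=s["tool_from_camera"]
    return (X@T[:3,:3].T+T[:3,3])@Rm.T+t
BARS=dict(short=(.551,.208,-4.1,.065),medium=(.4635,.352,6.5,.0775),long=(.579,.070,3.8,.09))
def section(P,b,verbose=True):
    x,y,yw,hl=BARS[b];a=np.radians(yw);A=np.array([np.cos(a),np.sin(a)]);N=np.array([-np.sin(a),np.cos(a)])
    d=P[...,:2]-[x,y];s=d@A;n=d@N;h=P[...,2]
    m=(np.abs(n)<.02)&(h>.055)&(h<.085)&(np.abs(s)<hl+.01)
    rnd=m&(np.abs(s)>.021)&(h>.062)
    # circle fit r=11 to round parts, axis line n=c0+c1*s
    from scipy.optimize import least_squares
    S,Nn,Hh=s[rnd],n[rnd],h[rnd]
    f=lambda p:np.hypot(Nn-p[0]-p[1]*S,Hh-p[2])-.011
    r=least_squares(f,[0,0,.0606],loss="soft_l1",f_scale=.001)
    sr=(S.min(),S.max()); p=r.x
    fl=m&(np.abs(s-(sr[0]+sr[1])/2)<.015)
    nn=n[fl]-p[0]-p[1]*s[fl];hh=h[fl]-p[2];rad=np.hypot(nn,hh)
    return dict(axis=(p*1000).round(2),srange=np.round(sr,4),nn=nn,hh=hh,rad=rad,npts=len(S),ang=np.degrees(np.arctan2(nn,hh)))
E
python3 - <<'E'
from h import *
s=np.load("d2.npz");P=wcloud(s,s)
for b in ["short","long"]:
    q=section(P,b);print(b,q["axis"],q["srange"],q["npts"])
    for lo in range(-100,100,10):
        k=(q["ang"]>=lo)&(q["ang"]<lo+10)
        if k.sum()>3: print("  ang",lo,"rad %.1f"%(1000*np.median(q["rad"][k])),k.sum())
E
```

```text
short [-0.35 -2.47 60.41] [-0.065   0.0655] 2264
  ang -100 rad 12.1 91
  ang -90 rad 9.7 62
  ang -80 rad 8.4 57
  ang -70 rad 7.7 46
  ang -60 rad 7.2 45
  ang -50 rad 7.1 38
  ang -40 rad 7.2 47
  ang -30 rad 7.6 43
  ang -20 rad 8.2 58
  ang -10 rad 9.2 73
  ang 0 rad 10.5 74
  ang 10 rad 11.1 73
  ang 20 rad 11.1 49
  ang 30 rad 11.1 45
  ang 40 rad 11.1 38
  ang 50 rad 11.1 22
  ang 60 rad 10.9 8
  ang 90 rad 18.7 57
long [-0.82  4.99 60.3 ] [-0.0909  0.0903] 3470
  ang -100 rad 17.2 54
  ang -90 rad 7.6 6
  ang -70 rad 7.4 8
  ang -60 rad 7.6 10
  ang -50 rad 7.9 5
  ang -40 rad 8.3 15
  ang -30 rad 9.9 18
  ang -20 rad 10.7 46
  ang -10 rad 10.9 74
  ang 0 rad 10.9 74
  ang 10 rad 11.0 76
  ang 20 rad 11.2 70
  ang 30 rad 11.0 74
  ang 40 rad 11.0 60
  ang 50 rad 10.9 63
  ang 60 rad 11.2 40
  ang 70 rad 11.1 32
  ang 80 rad 11.0 17
  ang 90 rad 18.6 81
```

```bash
python3 go.py .551 .2037 .16 175.8
```

```text
at [0.6281 0.1296 0.2414] [ 1.7999e+02 -3.0000e-02  1.7597e+02] F [ 0.  -0.4 -0.7] j [  29.   19.   -8.   -0.  -63. -123.] t 6.0 open 0.0878
shift [0.0821 0.0684 0.0815] spin 0.2
```

Call:
play_rows:
  series:
    - [0,0.04,0.034,0,0.2]
    - [0,0.082,0.0685,0.02,0.2]
    - [0,0.082,0.0685,0.06,0.2]
    - [0,0.082,0.0685,0.082,0.2]
    - [0,0.082,0.0685,0.095,0.2]
    - [0,0.082,0.0685,0.1,0.2]
    - [0,0.082,0.0685,0.103,0.2]
    - [0,0.082,0.0685,0.103,0.2]

```text
clock: 6.75
tool_pos: [0.5525, 0.2044, 0.1391]
orientation: [180.0, 0.0, 175.8]
force: [-0.2, 0.0, 0.0]
opening: 0.0291
```

```bash
python3 go.py .551 .2037 .137 175.8
```

```text
at [0.5525 0.2044 0.1391] [1.7997e+02 4.0000e-02 1.7580e+02] F [-0.2  0.   0. ] j [  39.   21.  -21.    0.  -48. -134.] t 6.8 open 0.0291
shift [ 0.0015 -0.0009  0.0021] spin 0.0
```

Call:
play_rows:
  series:
    - [0,0,0,0,0]
    - [0,0,0,0,0]
    - [0,0,0,0,0]
    - [0,0,0,0,0]
    - [0,0,0,0.002,0]
    - [0,0,0,0.0025,0]
    - [0,0,0,0.003,0]
    - [0,0,0,0.003,0]

```text
clock: 7.55
tool_pos: [0.5523, 0.2047, 0.1361]
orientation: [180.0, 0.0, 175.9]
force: [-1.4, -1.7, 6.1]
opening: 0.0007
```

Call:
play_rows:
  series:
    - [0,0,0.001,0.0005,0]
    - [0,0,0.002,0.001,0]
    - [0,0,0.003,0.0015,0]
    - [0,0,0.004,0.002,0]
    - [0,0,0.005,0.0025,0]
    - [0,0,0.005,0.0025,0]

```text
clock: 8.15
tool_pos: [0.5527, 0.2078, 0.1362]
orientation: [-179.8, 0.1, 175.9]
force: [-8.8, -11.0, 29.1]
opening: 0.0006
```

Call:
play_rows:
  series:
    - [0,0,0.002,-0.0005,0]
    - [0,0,0.003,-0.0005,0]
    - [0,0,0.005,-0.0005,0]
    - [0,0,0.006,-0.0005,0]
    - [0,0,0.006,-0.0005,0]

```text
clock: 8.65
tool_pos: [0.5531, 0.2139, 0.1346]
orientation: [-179.8, 0.0, 175.9]
force: [-1.6, -9.9, 14.1]
opening: 0.0003
```

```bash
python3 look.py wrist d3 
```

```text
[0.5531 0.2139 0.1346] [-1.7983e+02  1.0000e-02  1.7587e+02] 8.65
```

View pics/d3.png

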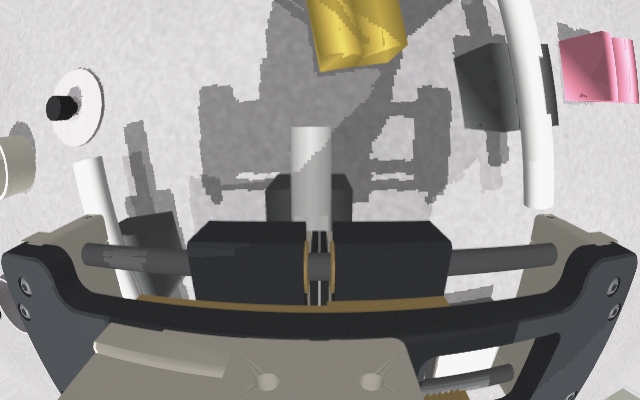

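Call:
play_rows:
  series:
    - [0,0,0.001,0,0]
    - [0,0,0.002,0,0]
    - [0,0,0.003,0.0,0]
    - [0,0,0.003,0.0005,0]
    - [0,0,0.003,0.001,0]
    - [0,0,0.003,0.001,0]

```text
clock: 9.3
tool_pos: [0.5532, 0.2164, 0.1345]
orientation: [-179.8, 0.0, 175.9]
force: [-3.8, -12.3, 22.2]
opening: 0.0002
```

Call:
play_rows:
  series:
    - [0,0,0,-0.02,0]
    - [0,-0.03,0,-0.06,0]
    - [0,-0.07,-0.04,-0.1,0]
    - [0,-0.07,-0.06,-0.1,0]
    - [0,-0.07,-0.06,-0.1,0]
    - [0,-0.07,-0.06,-0.1,0]

```text
clock: 9.9
tool_pos: [0.6185, 0.153, 0.232]
orientation: [180.0, -0.0, 175.7]
force: [-0.1, 0.4, -0.3]
opening: -0.0
```

```bash
cat > roll.py <<'E'
import sys
from h import *
def roll(P,b):
    q=section(P,b); k=(q["rad"]<.0100)&(q["hh"]>-.004)&(np.abs(q["nn"])<.0115)
    n,h=q["nn"][k],q["hh"][k]
    l=cv2.fitLine(np.stack([n,h],1).astype(np.float32),cv2.DIST_HUBER,0,.001,.001).ravel()
    nx,nz=-l[1],l[0]
    dist=nx*l[2]+nz*l[3]
    if dist<0:nx,nz,dist=-nx,-nz,-dist
    print(b,"roll toward +n: %.1f deg"%np.degrees(np.arctan2(nx,nz)),"dist %.2f mm"%(dist*1e3),"n",k.sum(),"axis",q["axis"],q["srange"])
if __name__=="__main__":
    o=get_obs();s=snapshot("wrist");np.savez(sys.argv[1]+".npz",**s,tool_pos=o["tool_pos"],orientation=o["orientation"])
    cv2.imwrite(f"pics/{sys.argv[1]}.png",s["frame"][:,:,::-1])
    P=wcloud(s,o);print(o["tool_pos"].round(4),o["clock"])
    for b in sys.argv[2:]: roll(P,b)
E
python3 -c "
from roll import *
s=np.load('d2.npz');P=wcloud(s,s)
roll(P,'short');roll(P,'long')"
python3 roll.py e1 short long
```

```text
short roll toward +n: -43.0 deg dist 6.93 mm n 472 axis [-0.35 -2.47 60.41] [-0.065   0.0655]
long roll toward +n: -44.4 deg dist 6.77 mm n 123 axis [-0.82  4.99 60.3 ] [-0.0909  0.0903]
[0.6185 0.153  0.232 ] 9.9
short roll toward +n: -8.0 deg dist 6.92 mm n 605 axis [-0.38 -1.83 60.41] [-0.0646  0.0655]
long roll toward +n: 24.8 deg dist 8.73 mm n 41 axis [-0.84  4.02 60.26] [-0.0907  0.0526]
```

View pics/e1.png

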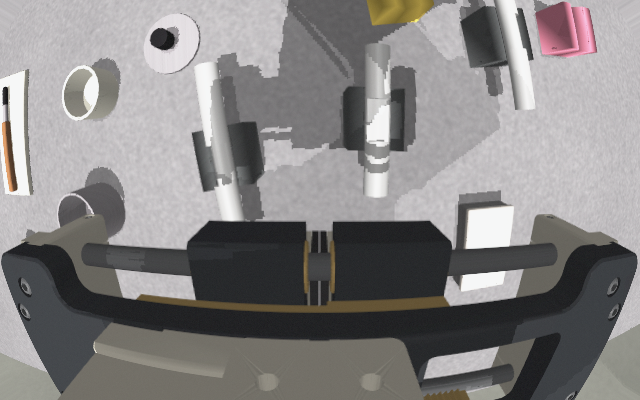

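```bash
python3 go.py .551 .2065 .138 175.8 .579 .0652 .14 184 .4635 .348 .14 186.5
```

```text
at [0.6181 0.1535 0.2316] [-1.7999e+02 -6.0000e-02  1.7579e+02] F [-0.1 -0.4  0. ] j [  31.   19.   -9.   -0.  -61. -126.] t 9.9 open 0.0005
shift [0.0707 0.0479 0.0937] spin -0.0
shift [ 0.0324 -0.091   0.0917] spin -8.2
shift [0.1684 0.1826 0.0918] spin -10.7
```

Call:
play_rows:
  series:
    - [0,0.04,0.03,0.03,0]
    - [0,0.0705,0.048,0.07,0]
    - [0,0.0705,0.048,0.094,0]
    - [0,0.0705,0.048,0.097,0]
    - [0,0.0705,0.048,0.098,0]
    - [0,0.0705,0.049,0.099,0]
    - [0,0.0705,0.05,0.0995,0]
    - [0,0.0705,0.0505,0.1,0]
    - [0,0.0705,0.0505,0.1,0]

```text
clock: 10.85
tool_pos: [0.5503, 0.2085, 0.1333]
orientation: [-179.8, -0.1, 175.9]
force: [-8.6, -5.2, 18.8]
opening: 0.0005
```

Call:
play_rows:
  series:
    - [0,0,0.0005,0,0]
    - [0,0,0.001,0,0]
    - [0,0,0.0015,0.0,0]
    - [0,0,0.0015,0.0003,0]
    - [0,0,0.0015,-0.02,0]
    - [0,-0.03,-0.03,-0.06,0]
    - [0,-0.07,-0.05,-0.1,0]
    - [0,-0.07,-0.055,-0.1,0]
    - [0,-0.07,-0.055,-0.1,0]

```text
clock: 11.75
tool_pos: [0.6194, 0.1489, 0.2341]
orientation: [179.9, 0.2, 175.8]
force: [-0.5, 0.1, -0.4]
opening: 0.0006
```

```bash
python3 roll.py e2 short long;python3 go.py .551 .2065 .138 175.8 .579 .0672 .14 184 .4635 .348 .14 186.5
```

```text
[0.6194 0.1489 0.2341] 11.75
short roll toward +n: -3.7 deg dist 6.93 mm n 597 axis [-0.33 -1.04 60.42] [-0.0649  0.0656]
long roll toward +n: 19.1 deg dist 9.02 mm n 55 axis [-0.86  4.84 60.24] [-0.0908  0.055 ]
at [0.6179 0.1493 0.2323] [1.7997e+02 1.0000e-02 1.7578e+02] F [-0.2  0.4 -0.5] j [  31.   19.   -9.   -0.  -61. -125.] t 11.8 open 0.0005
shift [0.071  0.0521 0.0944] spin -0.0
shift [ 0.0328 -0.0848  0.0923] spin -8.2
shift [0.1686 0.1868 0.0924] spin -10.7
```

Call:
play_rows:
  series:
    - [0,0.04,0.03,0.03,0]
    - [0,0.0705,0.051,0.07,0]
    - [0,0.0705,0.051,0.094,0]
    - [0,0.0705,0.051,0.099,0]
    - [0,0.0705,0.0515,0.1,0]
    - [0,0.0705,0.0525,0.1005,0]
    - [0,0.0705,0.0535,0.101,0]
    - [0,0.0705,0.0545,0.101,0]
    - [0,0.0705,0.0545,0.101,0]

```text
clock: 12.7
tool_pos: [0.5474, 0.2077, 0.1329]
orientation: [-179.7, -0.3, 175.9]
force: [-20.4, -4.7, 35.1]
opening: 0.0002
```

Call:
play_rows:
  series:
    - [0,0,0,-0.02,0]
    - [0,-0.03,-0.03,-0.06,0]
    - [0,-0.07,-0.05,-0.1,0]
    - [0,-0.07,-0.055,-0.1,0]
    - [0,-0.07,-0.055,-0.1,0]

```text
clock: 13.2
tool_pos: [0.6182, 0.1484, 0.2323]
orientation: [180.0, 0.1, 175.8]
force: [-1.5, -0.9, -0.5]
opening: 0.0003
```

```bash
python3 roll.py e3 short long;python3 go.py  .579 .0672 .14 184 .4635 .348 .14 186.5
```

```text
[0.6182 0.1484 0.2323] 13.2
short roll toward +n: -2.7 deg dist 6.87 mm n 599 axis [-0.38 -1.53 60.42] [-0.0648  0.0655]
long roll toward +n: 2.3 deg dist 8.49 mm n 50 axis [-0.87  4.83 60.26] [-0.0909  0.053 ]
at [0.6168 0.1488 0.2307] [-1.8000e+02 -6.0000e-02  1.7579e+02] F [-0.3  0.1 -1.2] j [  31.   19.   -9.   -0.  -61. -125.] t 13.2 open 0.0003
shift [ 0.0316 -0.0842  0.0907] spin -8.2
shift [0.1674 0.1874 0.0908] spin -10.7
```

Call:
play_rows:
  series:
    - [0,0.05,0.05,0,-5]
    - [0,0.08,0.09,0,-10.5]
    - [0,0.1,0.13,0,-10.5]
    - [0,0.1,0.13,0,-10.5]
    - [0,0.1,0.13,0,-10.5]
    - [0,0.1,0.13,0,-10.5]

```text
clock: 13.85
tool_pos: [0.5256, 0.2859, 0.2301]
orientation: [-179.9, -0.1, -173.6]
force: [0.1, -0.8, -0.4]
opening: 0.0004
```

```bash
python3 roll.py f1 medium;python3 go.py  .579 .0672 .14 184 .4635 .348 .14 186.5
```

```text
[0.5256 0.2859 0.2301] 13.85
medium roll toward +n: 51.9 deg dist 6.87 mm n 186 axis [ 1.17  1.64 60.43] [-0.0773  0.0711]
at [0.5262 0.2853 0.2304] [-1.7993e+02 -1.0000e-01 -1.7363e+02] F [ 0.9 -0.2  0.9] j [  47.   16.  -14.   -0.  -60. -131.] t 13.9 open 0.0005
shift [-0.0285 -0.2225  0.0906] spin 2.4
shift [0.0552 0.0694 0.0904] spin -0.1
```

View pics/f1.png

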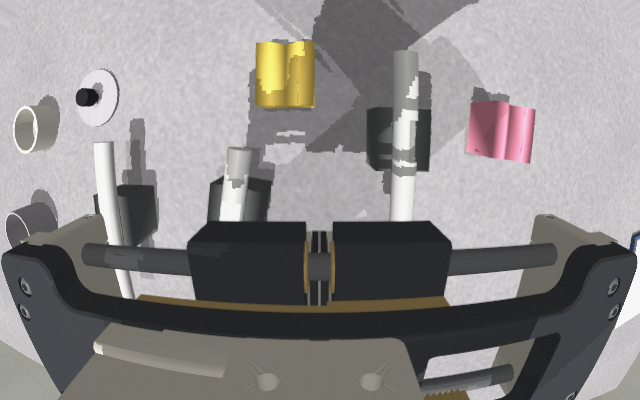

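Call:
play_rows:
  series:
    - [0,0.03,0.045,0.02,0]
    - [0,0.054,0.08,0.06,0]
    - [0,0.054,0.08,0.088,0]
    - [0,0.054,0.08,0.09,0]
    - [0,0.054,0.08,0.09,0]
    - [0,0.054,0.08,0.094,0]
    - [0,0.054,0.08,0.0955,0]
    - [0,0.054,0.08,0.0955,0]

```text
clock: 14.7
tool_pos: [0.4652, 0.3589, 0.1368]
orientation: [179.9, 0.1, -173.7]
force: [0.3, -0.1, 0.7]
opening: 0.0006
```

Call:
play_rows:
  series:
    - [0,0,0,0.0,0]
    - [0,0,-0.001,0.0005,0]
    - [0,0,-0.002,0.0005,0]
    - [0,0,-0.003,0.0005,0]
    - [0,0,-0.004,0.0005,0]
    - [0,0,-0.005,0.0007,0]
    - [0,0,-0.006,0.001,0]
    - [0,0,-0.006,0.001,0]

```text
clock: 15.5
tool_pos: [0.4655, 0.3556, 0.1372]
orientation: [179.7, 0.2, -173.6]
force: [-6.4, 5.5, 13.5]
opening: 0.0005
```

Call:
play_rows:
  series:
    - [0,0,-0.001,0.0003,0]
    - [0,0,-0.002,0.0005,0]
    - [0,0,-0.003,0.001,0]
    - [0,0,-0.004,0.0013,0]
    - [0,0,-0.005,0.0015,0]
    - [0,0,-0.006,0.0018,0]
    - [0,0,-0.006,0.002,0]
    - [0,0,-0.006,0.002,0]

```text
clock: 16.3
tool_pos: [0.4662, 0.3483, 0.134]
orientation: [179.9, 0.1, -173.6]
force: [-1.8, 2.8, 8.4]
opening: 0.0004
```

Call:
play_rows:
  series:
    - [0,0,-0.001,0.0005,0]
    - [0,0,-0.0015,0.0007,0]
    - [0,0,-0.002,0.001,0]
    - [0,0,-0.002,0.001,0]
    - [0,0,-0.002,-0.02,0]
    - [0,-0.03,-0.03,-0.06,0]
    - [0,-0.06,-0.05,-0.1,0]
    - [0,-0.06,-0.055,-0.1,0]
    - [0,-0.06,-0.055,-0.1,0]

```text
clock: 17.2
tool_pos: [0.5325, 0.2981, 0.234]
orientation: [179.9, 0.1, -173.8]
force: [0.1, 0.4, -1.5]
opening: 0.0006
```

```bash
python3 roll.py f2 medium;python3 go.py  .64 .02 .23 184 .4635 .352 .14 186.5
```

```text
[0.5325 0.2981 0.234 ] 17.2
medium roll toward +n: 4.7 deg dist 6.93 mm n 548 axis [ 1.19  1.92 60.41] [-0.077   0.0785]
at [0.5313 0.2983 0.2324] [-1.8000e+02 -5.0000e-02 -1.7379e+02] F [ 0.2 -0.9 -0.8] j [  48.   17.  -13.   -0.  -60. -131.] t 17.2 open 0.0005
shift [-0.078  -0.2884  0.0024] spin 2.2
shift [0.0615 0.0608 0.0925] spin -0.3
```

One light touch-up on the medium bar (4.7°).

Call:
play_rows:
  series:
    - [0,0.03,0.03,0.03,0]
    - [0,0.0615,0.061,0.07,0]
    - [0,0.0615,0.061,0.093,0]
    - [0,0.0615,0.061,0.094,0]
    - [0,0.0615,0.061,0.095,0]
    - [0,0.0615,0.061,0.099,0]
    - [0,0.0615,0.06,0.1,0]
    - [0,0.0615,0.059,0.1005,0]
    - [0,0.0615,0.058,0.1005,0]
    - [0,0.0615,0.0575,0.1005,0]

```text
clock: 18.25
tool_pos: [0.4647, 0.3503, 0.1334]
orientation: [179.9, 0.1, -173.7]
force: [-1.9, 3.5, 5.7]
opening: 0.0007
```

Call:
play_rows:
  series:
    - [0,0,-0.0005,0.0003,0]
    - [0,0,-0.0005,0.0003,0]
    - [0,0,0,-0.02,0]
    - [0,-0.03,-0.03,-0.06,0]
    - [0,-0.06,-0.05,-0.1,0]
    - [0,-0.06,-0.055,-0.1,0]
    - [0,-0.06,-0.055,-0.1,0]

```text
clock: 18.95
tool_pos: [0.5311, 0.3002, 0.2339]
orientation: [179.9, 0.1, -173.8]
force: [-0.8, -0.9, -0.8]
opening: 0.0001
```

```bash
python3 roll.py f3 medium;python3 go.py  .64 .02 .23 184 .4635 .352 .14 186.5
```

```text
[0.5311 0.3002 0.2339] 18.95
medium roll toward +n: 0.4 deg dist 6.96 mm n 558 axis [ 1.21  2.47 60.4 ] [-0.0772  0.0786]
at [0.5298 0.3004 0.2322] [ 1.7998e+02 -2.0000e-02 -1.7382e+02] F [-1.   0.2 -0.8] j [  48.   17.  -13.   -0.  -60. -132.] t 19.0 open 0.0007
shift [-0.0793 -0.2906  0.0021] spin 2.2
shift [0.0604 0.0584 0.0923] spin -0.3
```

Call:
play_rows:
  series:
    - [0,-0.015,-0.048,0,2]
    - [0,-0.03,-0.1,0,2]
    - [0,-0.045,-0.15,0,2]
    - [0,-0.06,-0.2,0,2]
    - [0,-0.07,-0.25,0,2]
    - [0,-0.079,-0.29,0,2]
    - [0,-0.079,-0.29,0,2]
    - [0,-0.079,-0.29,0,2]
    - [0,-0.079,-0.29,0,2]

```text
clock: 19.9
tool_pos: [0.6393, 0.0227, 0.2312]
orientation: [-180.0, -0.1, -175.7]
force: [0.3, -0.2, -0.7]
opening: 0.0009
```

```bash
python3 roll.py g1 long;python3 go.py  .579 .064 .1385 184.1
python3 - <<'E'
from h import *
s=np.load("g1.npz");q=section(wcloud(s,s),"long")
for lo in range(-100,40,10):
        k=(q["ang"]>=lo)&(q["ang"]<lo+10)
        if k.sum()>3: print("  ang",lo,"rad %.1f"%(1000*np.median(q["rad"][k])),k.sum())
E
```

```text
[0.6393 0.0227 0.2312] 19.9
long roll toward +n: -66.6 deg dist 6.98 mm n 279 axis [-0.9   4.5  60.38] [-0.091   0.0742]
at [0.6394 0.0232 0.2316] [-1.800e+02 -8.000e-02 -1.756e+02] F [-0.3  1.3  0.2] j [  20.   20.   -9.   -0.  -62. -105.] t 19.9 open 0.0005
shift [0.057  0.0453 0.0932] spin 0.3
  ang -100 rad 14.7 60
  ang -90 rad 7.6 34
  ang -80 rad 7.2 28
  ang -70 rad 7.1 28
  ang -60 rad 7.3 39
  ang -50 rad 8.1 34
  ang -40 rad 8.7 47
  ang -30 rad 10.2 59
  ang -20 rad 11.0 84
  ang -10 rad 10.9 83
  ang 0 rad 11.1 84
  ang 10 rad 11.0 70
  ang 20 rad 11.0 65
  ang 30 rad 11.0 57
```

View pics/g1.png

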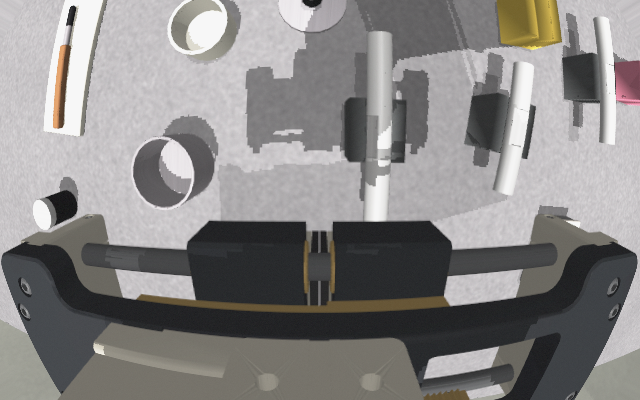

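Call:
play_rows:
  series:
    - [0,0.03,0.02,0.03,0.3]
    - [0,0.057,0.044,0.07,0.3]
    - [0,0.057,0.044,0.092,0.3]
    - [0,0.057,0.044,0.092,0.3]
    - [0,0.057,0.044,0.092,0.3]
    - [0,0.057,0.044,0.0955,0.3]
    - [0,0.057,0.044,0.0965,0.3]
    - [0,0.057,0.045,0.0965,0.3]
    - [0,0.057,0.046,0.0965,0.3]
    - [0,0.057,0.047,0.0965,0.3]

```text
clock: 20.95
tool_pos: [0.5801, 0.0643, 0.1365]
orientation: [-180.0, 0.0, -176.0]
force: [0.4, -2.1, 3.9]
opening: 0.0005
```

Call:
play_rows:
  series:
    - [0,0,0.001,0,0]
    - [0,0,0.002,0,0]
    - [0,0,0.003,0,0]
    - [0,0,0.004,0.0,0]
    - [0,0,0.005,0,0]

```text
clock: 21.45
tool_pos: [0.5798, 0.0687, 0.1371]
orientation: [-179.9, 0.0, -175.9]
force: [-1.3, -9.0, 13.1]
opening: 0.0003
```

Call:
play_rows:
  series:
    - [0,0,0.001,0,0]
    - [0,0,0.002,0.0003,0]
    - [0,0,0.003,0.0006,0]
    - [0,0,0.004,0.001,0]
    - [0,0,0.005,0.0015,0]
    - [0,0,0.005,0.0015,0]

```text
clock: 22.05
tool_pos: [0.5798, 0.0723, 0.1379]
orientation: [-179.8, 0.1, -175.9]
force: [-4.7, -15.9, 28.8]
opening: 0.0003
```

Call:
play_rows:
  series:
    - [0,0,0,-0.02,0]
    - [0,-0.03,-0.03,-0.06,0]
    - [0,-0.06,-0.05,-0.1,0]
    - [0,-0.06,-0.055,-0.1,0]
    - [0,-0.06,-0.055,-0.1,0]

```text
clock: 22.55
tool_pos: [0.6441, 0.0232, 0.2355]
orientation: [179.9, 0.1, -176.1]
force: [-0.5, 0.3, -0.8]
opening: 0.0008
```

```bash
python3 roll.py g2 long short;python3 go.py  .579 .064 .1385 184.1
```

```text
[0.6441 0.0232 0.2355] 22.55
long roll toward +n: -61.2 deg dist 6.97 mm n 358 axis [-0.9   4.85 60.36] [-0.0924  0.0818]
short roll toward +n: -2.3 deg dist 6.89 mm n 366 axis [-0.43 -0.95 60.48] [-0.0645  0.0655]
at [0.6426 0.0237 0.2339] [ 1.7995e+02 -2.0000e-02 -1.7606e+02] F [-0.   0.7 -1. ] j [  19.   20.   -8.   -0.  -62. -105.] t 22.6 open 0.0005
shift [0.0607 0.0444 0.0954] spin -0.2
```

View pics/g2.png

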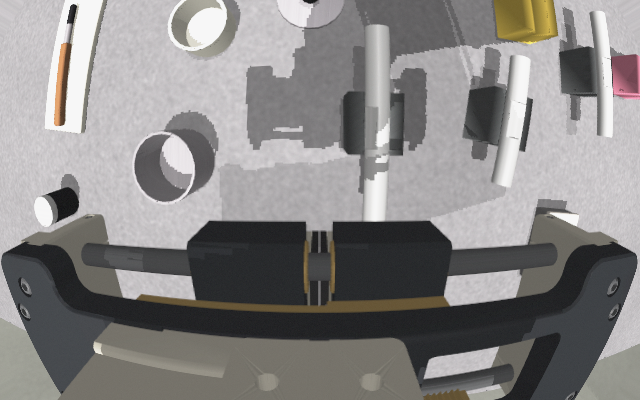

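```bash
python3 go.py  .580 .0528 .1385 184.1
```

```text
at [0.6426 0.0237 0.2339] [ 1.7995e+02 -2.0000e-02 -1.7606e+02] F [-0.   0.7 -1. ] j [  19.   20.   -8.   -0.  -62. -105.] t 22.6 open 0.0005
shift [0.0604 0.0332 0.0954] spin -0.2
```

Call:
play_rows:
  series:
    - [45,0.03,0.02,0.02,0]
    - [45,0.0604,0.033,0.05,0]
    - [45,0.0604,0.033,0.07,0]
    - [45,0.0604,0.033,0.09,0]
    - [45,0.0604,0.033,0.094,0]
    - [45,0.0604,0.033,0.094,0]
    - [45,0.0604,0.033,0.094,0]
    - [45,0.0604,0.033,0.097,0]
    - [45,0.0604,0.033,0.098,0]
    - [45,0.0604,0.033,0.098,0]

```text
clock: 23.6
tool_pos: [0.5802, 0.0525, 0.1366]
orientation: [180.0, 0.0, -176.0]
force: [-0.4, 0.2, 0.2]
opening: 0.0394
```

Call:
play_rows:
  series:
    - [45,0,0,0.001,0]
    - [45,0,0.0003,0.0015,0]
    - [45,0,0.0006,0.002,0]
    - [45,0,0.0009,0.0025,0]
    - [45,0,0.0012,0.003,0]
    - [45,0,0.0015,0.003,0]

```text
clock: 24.2
tool_pos: [0.5802, 0.0541, 0.1335]
orientation: [-180.0, 0.0, -176.0]
force: [0.1, -0.5, 0.6]
opening: 0.0392
```

```bash
python3 roll.py g3 long; python3 look.py scene g3s 220 100 480 300
```

```text
[0.5802 0.0541 0.1335] 24.2
long roll toward +n: -57.9 deg dist 7.00 mm n 213 axis [-0.98  4.61 60.37] [-0.092  0.04 ]
[0.5801 0.0541 0.1335] [ 1.8000e+02  1.0000e-02 -1.7597e+02] 24.25
```

View pics/g3.png

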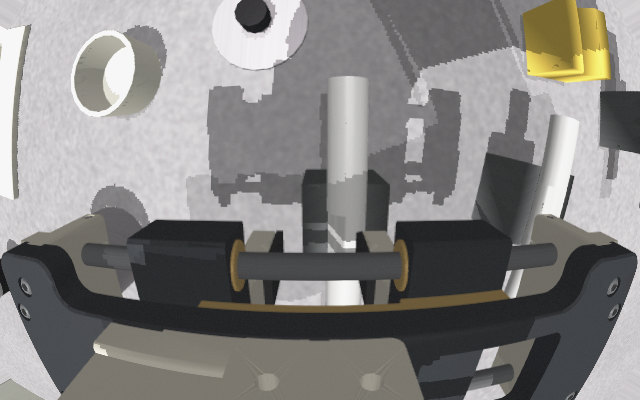

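View pics/g3s.png

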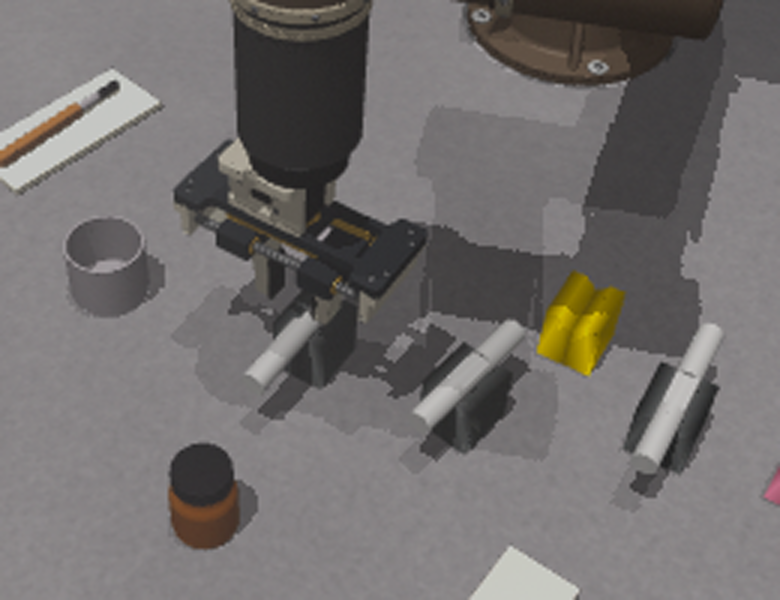

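Call:
play_rows:
  series:
    - [45,0,0,-0.006,0]
    - [45,0,-0.004,-0.006,0]
    - [45,0,-0.004,-0.006,0]
    - [45,0,-0.004,-0.003,0]
    - [45,0,-0.004,-0.002,0]
    - [45,0,-0.004,-0.0015,0]
    - [45,0,-0.004,-0.0015,0]

```text
clock: 25.0
tool_pos: [0.5804, 0.05, 0.1353]
orientation: [-180.0, 0.0, -176.0]
force: [-1.6, -0.5, 4.7]
opening: 0.0393
```

Call:
play_rows:
  series:
    - [45,0,0.0005,0.0005,0]
    - [45,0,0.001,0.001,0]
    - [45,0,0.0015,0.0012,0]
    - [45,0,0.002,0.0014,0]
    - [45,0,0.0025,0.0017,0]

```text
clock: 25.5
tool_pos: [0.5807, 0.0525, 0.1339]
orientation: [-180.0, 0.1, -175.9]
force: [0.1, -0.9, 5.6]
opening: 0.0395
```

Call:
play_rows:
  series:
    - [45,0,0.0005,0.0003,0]
    - [45,0,0.001,0.0006,0]
    - [45,0,0.0015,0.0009,0]
    - [45,0,0.002,0.0012,0]
    - [45,0,0.002,0.0012,0]

```text
clock: 26.0
tool_pos: [0.5807, 0.0546, 0.1328]
orientation: [-180.0, 0.1, -175.9]
force: [-0.6, -0.7, 6.5]
opening: 0.0398
```

```bash
python3 roll.py g4 long
```

```text
[0.5807 0.0546 0.1328] 26.0
long roll toward +n: -57.7 deg dist 6.91 mm n 239 axis [-0.94  4.8  60.4 ] [-0.0921  0.0413]
```

Call:
play_rows:
  series:
    - [45,0,0,0.0005,0]
    - [45,0,0.0003,0.001,0]
    - [45,0,0.0006,0.0015,0]
    - [45,0,0.0009,0.002,0]
    - [45,0,0.0012,0.0025,0]
    - [45,0,0.0012,0.003,0]
    - [45,0,0.0012,0.003,0]

```text
clock: 26.75
tool_pos: [0.5811, 0.0558, 0.1315]
orientation: [-180.0, 0.2, -175.9]
force: [-4.1, -1.9, 19.0]
opening: 0.0396
```

```bash
python3 roll.py g5 long
```

```text
[0.5811 0.0558 0.1315] 26.75
long roll toward +n: -55.3 deg dist 6.85 mm n 270 axis [-0.86  6.49 60.39] [-0.0918  0.0409]
```

Call:
play_rows:
  series:
    - [45,0,0,-0.008,0]
    - [45,0,-0.004,-0.008,0]
    - [45,0,-0.004,-0.008,0]
    - [45,0,-0.004,-0.004,0]
    - [45,0,-0.004,-0.002,0]
    - [45,0,-0.003,-0.001,0]
    - [45,0,-0.002,0.0,0]
    - [45,0,-0.001,0.0005,0]
    - [45,0,0,0.001,0]
    - [45,0,0,0.001,0]

```text
clock: 27.8
tool_pos: [0.5818, 0.0562, 0.1308]
orientation: [180.0, 0.3, -175.9]
force: [-5.0, 0.4, 23.7]
opening: 0.0396
```

```bash
python3 roll.py g6 long
```

```text
[0.5818 0.0562 0.1308] 27.8
long roll toward +n: -50.7 deg dist 6.85 mm n 290 axis [-0.87  5.92 60.39] [-0.0916  0.0403]
```

Corner pressing works: about 5° per pass, now at -50.7°. One more pass, then the plain drag.

Call:
play_rows:
  series:
    - [45,0,0,-0.008,0]
    - [45,0,-0.004,-0.008,0]
    - [45,0,-0.004,-0.008,0]
    - [45,0,-0.004,-0.004,0]
    - [45,0,-0.004,-0.002,0]
    - [45,0,-0.003,-0.001,0]
    - [45,0,-0.002,0.0,0]
    - [45,0,-0.001,0.0005,0]
    - [45,0,0,0.001,0]
    - [45,0,0,0.001,0]

```text
clock: 28.85
tool_pos: [0.5821, 0.0565, 0.1302]
orientation: [180.0, 0.3, -175.9]
force: [-6.5, 0.9, 26.7]
opening: 0.0394
```

```bash
python3 roll.py g7 long; python3 go.py .58 .065 .1385 184.1
```

```text
[0.5821 0.0565 0.1302] 28.85
long roll toward +n: -50.1 deg dist 6.97 mm n 306 axis [-0.84  6.14 60.39] [-0.0914  0.0414]
at [0.5821 0.0565 0.1301] [ 179.96    0.32 -175.88] F [-5.4  1.9 27.6] j [  25.   21.  -23.    0.  -46. -111.] t 28.9 open 0.0398
shift [ 0.0014  0.0087 -0.0084] spin 0.0
```

Call:
play_rows:
  series:
    - [0,0,0,-0.02,0]
    - [0,0,0.0085,-0.02,0]
    - [0,0,0.0085,-0.02,0]
    - [0,0,0.0085,-0.02,0]
    - [0,0,0.0085,-0.02,0]
    - [0,0,0.0085,-0.02,0]
    - [0,0,0.0085,-0.02,0]
    - [0,0,0.0085,-0.012,0]
    - [0,0,0.0085,-0.009,0]
    - [0,0,0.0085,-0.008,0]

```text
clock: 29.9
tool_pos: [0.5793, 0.0638, 0.135]
orientation: [-179.9, -0.0, -175.9]
force: [-2.2, -2.7, 9.1]
opening: 0.0003
```

Call:
play_rows:
  series:
    - [0,0,0,0.0005,0]
    - [0,0,0.001,0.0005,0]
    - [0,0,0.002,0.0007,0]
    - [0,0,0.003,0.001,0]
    - [0,0,0.004,0.0013,0]
    - [0,0,0.005,0.0016,0]
    - [0,0,0.006,0.002,0]
    - [0,0,0.006,0.002,0]

```text
clock: 30.7
tool_pos: [0.5793, 0.0675, 0.1359]
orientation: [-179.8, 0.0, -175.9]
force: [-5.4, -14.9, 25.8]
opening: 0.0002
```

Call:
play_rows:
  series:
    - [0,0,0.001,0,0]
    - [0,0,0.002,0,0]
    - [0,0,0.003,0,0]
    - [0,0,0.004,0,0]
    - [0,0,0.005,0,0]
    - [0,0,0.005,0,0]

```text
clock: 31.3
tool_pos: [0.5791, 0.0725, 0.1374]
orientation: [-179.8, 0.1, -175.9]
force: [-9.9, -13.6, 38.8]
opening: 0.0004
```

```bash
python3 roll.py g8 long; python3 go.py .58 .065 .1385 184.1
```

```text
[0.5791 0.0725 0.1374] 31.3
long roll toward +n: 5.8 deg dist 9.18 mm n 83 axis [ 2.72 10.89 63.88] [-0.0911 -0.021 ]
at [0.5791 0.0726 0.1374] [-1.7978e+02  9.0000e-02 -1.7588e+02] F [ -9.6 -13.7  38. ] j [  26.   20.  -22.    0.  -47. -113.] t 31.4 open 0.0005
shift [-0.0004 -0.0076 -0.001 ] spin 0.0
```

Call:
play_rows:
  series:
    - [0,0,0.001,-0.001,0]
    - [0,0,0.002,-0.0015,0]
    - [0,0,0.003,-0.0015,0]
    - [0,0,0.004,-0.0015,0]
    - [0,0,0.005,-0.0012,0]
    - [0,0,0.005,-0.001,0]

```text
clock: 31.95
tool_pos: [0.5781, 0.0804, 0.1335]
orientation: [-180.0, -0.0, -176.0]
force: [0.6, -1.0, 2.1]
opening: 0.0004
```

Call:
play_rows:
  series:
    - [0,0,0,0.001,0]
    - [0,0,0.0005,0.0015,0]
    - [0,0,0.001,0.002,0]
    - [0,0,0.0015,0.002,0]
    - [0,0,0.0015,-0.02,0]
    - [0,-0.03,-0.03,-0.06,0]
    - [0,-0.06,-0.05,-0.1,0]
    - [0,-0.06,-0.055,-0.1,0]
    - [0,-0.06,-0.055,-0.1,0]

```text
clock: 32.85
tool_pos: [0.6433, 0.0287, 0.2349]
orientation: [180.0, 0.1, -176.1]
force: [-0.1, -0.2, -0.7]
opening: 0.0
```

```bash
python3 roll.py g9 long short; python3 go.py .58 .068 .1385 184.1
```

```text
[0.6433 0.0287 0.2349] 32.85
long roll toward +n: 1.4 deg dist 6.96 mm n 560 axis [-0.86  5.29 60.34] [-0.0908  0.0808]
short roll toward +n: -4.6 deg dist 7.09 mm n 374 axis [-0.43 -1.2  60.48] [-0.0648  0.0656]
at [0.6418 0.0293 0.2332] [ 1.7996e+02 -4.0000e-02 -1.7607e+02] F [-0.1 -0.1  0.2] j [  20.   20.   -8.   -0.  -62. -106.] t 32.9 open 0.0005
shift [0.0589 0.0428 0.0948] spin -0.2
```

```bash
python3 go.py .551 .2055 .138 175.8
```

```text
at [0.6418 0.0293 0.2332] [ 1.7996e+02 -4.0000e-02 -1.7607e+02] F [-0.1 -0.1  0.2] j [  20.   20.   -8.   -0.  -62. -106.] t 32.9 open 0.0005
shift [0.0784 0.182  0.0954] spin 8.1
```

Call:
play_rows:
  series:
    - [0,0.025,0.05,0,8]
    - [0,0.04,0.095,0,8.1]
    - [0,0.06,0.14,0,8.1]
    - [0,0.078,0.182,0.02,8.1]
    - [0,0.0784,0.182,0.06,8.1]
    - [0,0.0784,0.182,0.094,8.1]
    - [0,0.0784,0.182,0.095,8.1]
    - [0,0.0784,0.182,0.095,8.1]
    - [0,0.0784,0.182,0.098,8.1]
    - [0,0.0784,0.182,0.0995,8.1]

```text
clock: 33.9
tool_pos: [0.5507, 0.2054, 0.1345]
orientation: [180.0, -0.0, 175.9]
force: [0.1, 0.4, -0.5]
opening: 0.0004
```

Call:
play_rows:
  series:
    - [0,0,0,0.001,0]
    - [0,0,0.001,0.0015,0]
    - [0,0,0.002,0.0015,0]
    - [0,0,0.003,0.0015,0]
    - [0,0,0.0035,0.0015,0]
    - [0,0,0.0035,0.0015,0]

```text
clock: 34.5
tool_pos: [0.5513, 0.2087, 0.1336]
orientation: [-180.0, 0.0, 175.9]
force: [-0.4, -3.0, 5.7]
opening: 0.0004
```

Call:
play_rows:
  series:
    - [0,0,0,-0.02,0]
    - [0,-0.03,-0.03,-0.06,0]
    - [0,-0.07,-0.05,-0.1,0]
    - [0,-0.07,-0.055,-0.1,0]
    - [0,-0.07,-0.055,-0.1,0]
    - [0,-0.07,-0.055,-0.1,0]

```text
clock: 35.1
tool_pos: [0.6169, 0.1492, 0.2325]
orientation: [180.0, -0.0, 175.9]
force: [-1.2, 0.1, -0.3]
opening: 0.0003
```

```bash
python3 roll.py e4 short long medium;python3 go.py  .57 -.25 .25 180; python3 look.py top t1
```

```text
[0.6169 0.1492 0.2325] 35.1
short roll toward +n: -1.6 deg dist 6.89 mm n 587 axis [-0.34 -1.78 60.39] [-0.0647  0.066 ]
long roll toward +n: 1.5 deg dist 6.95 mm n 281 axis [-0.89  4.8  60.32] [-0.0909  0.0515]
medium roll toward +n: -6.0 deg dist 6.69 mm n 171 axis [ 1.16  1.4  60.48] [-0.0362  0.0786]
at [0.6164 0.1494 0.232 ] [-1.800e+02 -8.000e-02  1.759e+02] F [-0.5  1.1 -1. ] j [  31.   19.   -9.   -0.  -61. -125.] t 35.1 open 0.0004
shift [ 0.0177 -0.4017 -0.018 ] spin -4.1
[0.6164 0.1494 0.232 ] [-1.800e+02 -8.000e-02  1.759e+02] 35.15
```

View pics/t1.png

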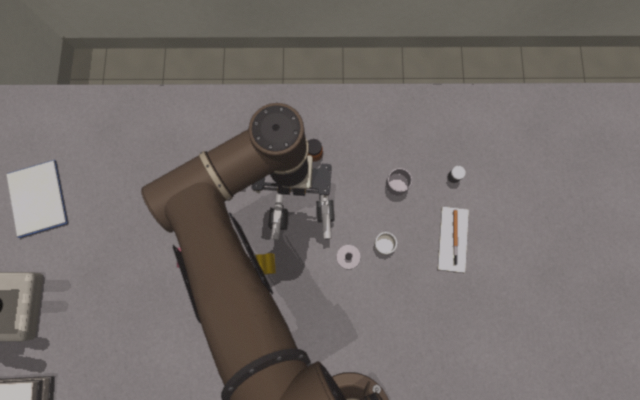

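Call:
play_rows:
  series:
    - [40,0.003,-0.05,-0.018,-4]
    - [40,0.006,-0.1,-0.018,-4]
    - [40,0.01,-0.15,-0.018,-4]
    - [40,0.013,-0.2,-0.018,-4]
    - [40,0.016,-0.25,-0.018,-4]
    - [40,0.019,-0.3,-0.018,-4]
    - [40,0.022,-0.35,-0.018,-4]
    - [40,0.025,-0.4,-0.018,-4]
    - [40,0.028,-0.45,-0.018,-4]
    - [40,0.028,-0.46,-0.018,-4]

```text
clock: 36.2
tool_pos: [0.5552, -0.3105, 0.2497]
orientation: [180.0, -0.1, 179.8]
force: [-0.2, 0.2, -0.3]
opening: 0.0352
```

Call:
play_rows:
  series:
    - [40,0,0,0,0]
    - [40,0,0,0,0]
    - [40,0,0,0,0]

```text
clock: 36.5
tool_pos: [0.5568, -0.3061, 0.2507]
orientation: [180.0, -0.0, -180.0]
force: [0.2, 0.2, 0.5]
opening: 0.0352
```

```bash
python3 look.py wrist k1; python3 look.py scene k1s 180 90 380 220
```

```text
[ 0.5568 -0.3061  0.2507] [ 1.7998e+02 -2.0000e-02 -1.7998e+02] 36.5
[ 0.5569 -0.3061  0.251 ] [ 1.7999e+02 -1.0000e-02 -1.7996e+02] 36.55
```

View pics/k1.png

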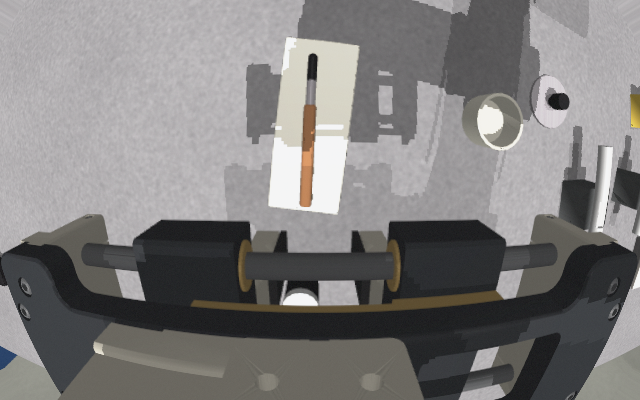

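```bash
python3 - <<'E'
from h import *
s=np.load("k1.npz");f=s["frame"].astype(int)
P=wcloud(s,s)
hsv=cv2.cvtColor(s["frame"],cv2.COLOR_RGB2HSV)
m=((P[...,2]>.018)&(P[...,2]<.032)&(P[...,0]>.38)&(P[...,0]<.62)&(abs(P[...,1]+.315)<.06)).astype(np.uint8)
k,l,st,c=cv2.connectedComponentsWithStats(m);i=1+np.argmax(st[1:,4]);print(st[i])
q=P[l==i];L=cv2.fitLine(q[:,:2].astype(np.float32),cv2.DIST_HUBER,0,.001,.001).ravel();a=L[:2]*np.sign(L[0])
t=(q[:,:2]-L[2:])@a;print("tip end",L[2:]+a*t.min(),"tail",L[2:]+a*t.max(),"len",np.ptp(t),"yaw(tip dir) %.1f"%np.degrees(np.arctan2(-a[1],-a[0])),"z",np.percentile(q[:,2],[5,50,95]))
print("origin", L[2:]+a*(t.max()-.085))
# tile
m=((P[...,2]>.006)&(P[...,2]<.0135)&(P[...,0]>.36)&(P[...,0]<.63)&(abs(P[...,1]+.315)<.08)).astype(np.uint8)
k,l,st,c=cv2.connectedComponentsWithStats(m);i=1+np.argmax(st[1:,4]);q=(P[l==i][:,:2]*1000).astype(np.float32);print("tile",cv2.minAreaRect(q),len(q))
# pot & beaker from wrist and top
T=np.load("t1.npz");PT=cloud(T)
for nm,PP in (("wrist",P),("top",PT)):
  m=(PP[...,2]>.036)&(PP[...,2]<.046)&(np.hypot(PP[...,0]-.479,PP[...,1]+.106)<.045);q=PP[m];
  if m.sum()>10:
    from scipy.optimize import least_squares
    r=least_squares(lambda p:np.hypot(q[:,0]-p[0],q[:,1]-p[1])-.030,[.479,-.106],loss="soft_l1",f_scale=.002);print(nm,"pot",r.x,m.sum())
m=(PT[...,2]>.053)&(PT[...,2]<.068)&(np.hypot(PT[...,0]-.65,PT[...,1]+.14)<.07);q=PT[m]
r=least_squares(lambda p:np.hypot(q[:,0]-p[0],q[:,1]-p[1])-.0345,[.65,-.14],loss="soft_l1",f_scale=.002);print("beaker",r.x,m.sum())
E
python3 go.py .57 -.31 .09 180
```

```text
[ 300   54   17  153 1691]
tip end [ 0.41634368 -0.31237069] tail [ 0.5784984  -0.32128249] len 0.16239941661518814 yaw(tip dir) 176.9 z [0.01942174 0.02220288 0.02378671]
origin [ 0.49362647 -0.31661805]
tile ((492.36517333984375, -313.3789367675781), (80.74605560302734, 190.38534545898438), 83.11034393310547) 10739
wrist pot [ 0.47792644 -0.10948654] 727
top pot [ 0.47763657 -0.10796073] 99
beaker [ 0.66126077 -0.15170415] 102
at [ 0.557  -0.3061  0.2511] [ 1.7999e+02  1.0000e-02 -1.7996e+02] F [-0.1 -0.1  0.1] j [-11.  18.  -8.  -0. -64. -79.] t 36.6 open 0.0352
shift [-0.013  -0.0039  0.1611] spin 0.0
```

```bash
python3 go.py .4816 -.316 .13 176.9 .4816 -.316 .078 176.9
```

```text
at [ 0.557  -0.3061  0.2511] [ 1.7999e+02  1.0000e-02 -1.7996e+02] F [-0.1 -0.1  0.1] j [-11.  18.  -8.  -0. -64. -79.] t 36.6 open 0.0352
shift [ 0.0754 -0.0098  0.1211] spin 3.1
shift [ 0.0754 -0.0098  0.1731] spin 3.1
```

Call:
play_rows:
  series:
    - [40,0.05,-0.006,0.03,3.1]
    - [40,0.0754,-0.0098,0.06,3.1]
    - [40,0.0754,-0.0098,0.1,3.1]
    - [40,0.0754,-0.0098,0.12,3.1]
    - [40,0.0754,-0.0098,0.12,3.1]
    - [40,0.0754,-0.0098,0.12,3.1]

```text
clock: 37.2
tool_pos: [0.4819, -0.3169, 0.1317]
orientation: [-180.0, 0.0, 176.9]
force: [0.3, 0.4, 0.1]
opening: 0.0348
```

```bash
python3 look.py wrist k2; python3 go.py .4816 -.316 .078 176.9
```

```text
[ 0.4819 -0.3169  0.1317] [-179.98    0.    176.91] 37.2
at [ 0.4823 -0.3171  0.1323] [-1.7996e+02  9.0000e-02  1.7691e+02] F [0.9 0.6 0.9] j [-14.  20. -23.   0. -46. -79.] t 37.2 open 0.0349
shift [0.0009 0.0011 0.0543] spin 0.0
```

View pics/k2.png

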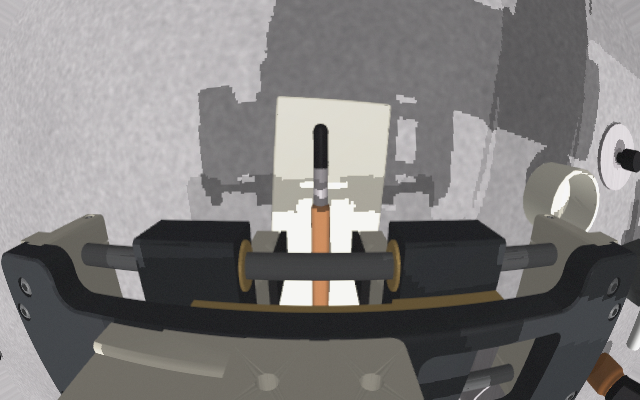

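The brush lies centred between the fingers: handle at column 320, tip at (320,128). Now I'll descend and grip.

Call:
play_rows:
  series:
    - [40,0.0005,0.0005,0.03,0]
    - [40,0.0005,0.0005,0.05,0]
    - [40,0.0005,0.0005,0.054,0]
    - [40,0.0005,0.0005,0.054,0]
    - [40,0.0005,0.0005,0.054,0]
    - [3,0.0005,0.0005,0.054,0]
    - [3,0.0005,0.0005,0.054,0]
    - [3,0.0005,0.0005,0.054,0]
    - [3,0.0005,0.0005,0.054,0]
    - [3,0.0005,0.0005,0.054,0]

```text
clock: 38.25
tool_pos: [0.4808, -0.3169, 0.0775]
orientation: [-180.0, 0.0, 176.8]
force: [-1.1, 0.8, 4.6]
opening: 0.0128
```

Call:
play_rows:
  series:
    - [3,0,0,0,0]
    - [3,0,0,-0.03,0]
    - [3,0,0,-0.07,0]
    - [3,0,0,-0.11,0]
    - [3,0,0,-0.12,0]
    - [3,0,0,-0.12,0]

```text
clock: 38.85
tool_pos: [0.4815, -0.317, 0.199]
orientation: [-180.0, 0.2, 176.8]
force: [-0.1, -0.3, -1.1]
opening: 0.0126
```

```bash
python3 look.py wrist k3; python3 look.py scene k3s 180 60 380 190;python3 go.py .427 -.108 .2 180
```

```text
[ 0.4815 -0.317   0.199 ] [-179.95    0.22  176.83] 38.85
[ 0.4806 -0.3166  0.1972] [1.7999e+02 7.0000e-02 1.7681e+02] 38.9
at [ 0.4801 -0.3165  0.1961] [ 1.7996e+02 -5.0000e-02  1.7680e+02] F [-0.9 -0.1 -1.4] j [-14.  16. -20.  -0. -55. -79.] t 39.0 open 0.0127
shift [ 0.0646  0.2052 -0.0037] spin -3.2
```

View pics/k3.png

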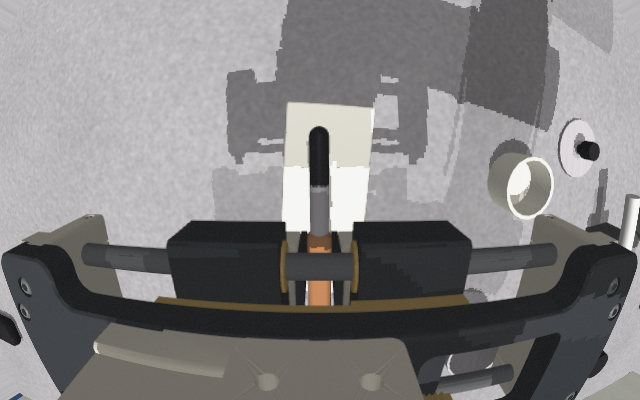

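View pics/k3s.png

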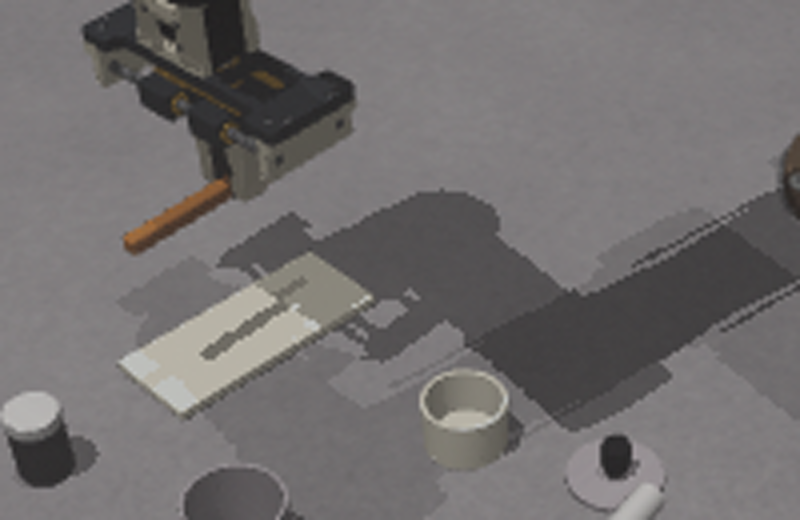

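```bash
cat > brush.py <<'E'
import sys
from h import *
def brush(s,o):
    P=wcloud(s,o);t,Rm=tool_pose(o);Q=(P-t)@Rm
    m=(abs(Q[...,1])<.012)&(Q[...,0]>.012)&(Q[...,0]<.09)&(Q[...,2]>.03)
    m2=m.astype(np.uint8);m2[:100]=0;m2[250:]=0;m2[:,:285]=0;m2[:,355:]=0
    q=Q[m2>0]
    # near surfaces: keep points less deep than bench
    q=q[(t[2]-q[:,2])>np.nanpercentile(t[2]-q[:,2],2)+.008] if False else q
    return q,t
if __name__=="__main__":
    o=get_obs();s=snapshot("wrist");np.savez(sys.argv[1]+".npz",**s,tool_pos=o["tool_pos"],orientation=o["orientation"])
    cv2.imwrite(f"pics/{sys.argv[1]}.png",s["frame"][:,:,::-1])
    q,t=brush(s,o)
    # seed band: iterate line fit z=a+b x by RANSAC-ish via slope histogram
    from scipy.optimize import least_squares
    best=None
    for b0 in np.tan(np.radians(np.arange(-10,70,5))):
        r=q[:,2]-(.0595+b0*q[:,0]);c=(abs(r)<.008).sum()
        if best is None or c>best[0]:best=(c,b0)
    b0=best[1];k=abs(q[:,2]-(.0595+b0*q[:,0]))<.008;k=q[k]
    r=least_squares(lambda p:k[:,2]-p[0]-p[1]*k[:,0],[.0595,b0],loss="soft_l1",f_scale=.001)
    p=r.x;ang=np.degrees(np.arctan(p[1]))
    print("t",o["clock"],"tool",t.round(4),"yaw %.1f"%o["orientation"][2],"tilt(down) %.1f"%ang,"icpt %.4f"%p[0],"n",len(k),"tip x max %.4f"%np.percentile(k[:,0],99.5),"z there %.4f"%(p[0]+p[1]*np.percentile(k[:,0],99.5)),"y %.4f"%np.median(k[:,1]))
E
python3 brush.py k4
```

```text
t 38.95 tool [ 0.4801 -0.3165  0.1961] yaw 176.8 tilt(down) 0.4 icpt 0.0567 n 2064 tip x max 0.0659 z there 0.0572 y -0.0002
```

```bash
python3 go.py .421 -.108 .135 180
```

```text
at [ 0.4799 -0.3164  0.1955] [ 1.7995e+02 -1.2000e-01  1.7681e+02] F [0.6 0.6 0.2] j [-14.  16. -20.  -0. -55. -79.] t 39.0 open 0.0126
shift [0.0703 0.2048 0.0608] spin -3.2
```

Call:
play_rows:
  series:
    - [3,0.015,0.045,0,-3.2]
    - [3,0.03,0.09,0,-3.2]
    - [3,0.05,0.135,0,-3.2]
    - [3,0.07,0.18,0,-3.2]
    - [3,0.07,0.205,0,-3.2]
    - [3,0.07,0.205,0.03,-3.2]
    - [3,0.07,0.205,0.06,-3.2]
    - [3,0.07,0.205,0.06,-3.2]
    - [3,0.07,0.205,0.06,-3.2]

```text
clock: 39.9
tool_pos: [0.4215, -0.1085, 0.1364]
orientation: [-179.9, -0.2, -180.0]
force: [0.1, 0.5, 0.0]
opening: 0.0126
```

```bash
python3 look.py wrist k5; python3 go.py .421 -.108 .11 180; python3 - <<'E'
from h import *
s=np.load("k5.npz");P=wcloud(s,s)
from scipy.optimize import least_squares
m=(P[...,2]>.038)&(P[...,2]<.0445)&(np.hypot(P[...,0]-.479,P[...,1]+.108)<.04)&(np.hypot(P[...,0]-.479,P[...,1]+.108)>.02);q=P[m]
r=least_squares(lambda p:np.hypot(q[:,0]-p[0],q[:,1]-p[1])-.030,[.479,-.106],loss="soft_l1",f_scale=.002);print("pot",r.x,m.sum(),np.median(q[:,2]))
E
```

```text
[ 0.4215 -0.1085  0.1364] [-179.95   -0.2  -179.96] 39.9
at [ 0.4223 -0.1084  0.1372] [-1.7997e+02 -6.0000e-02 -1.7997e+02] F [-0.3 -0.7  0.2] j [  12.    8.  -40.    0.  -42. -102.] t 40.0 open 0.0124
shift [0.0013 0.0005 0.0272] spin 0.0
pot [ 0.479 -0.106] 0 nan
  return _methods._mean(a, axis=axis, dtype=dtype,
  ret = ret.dtype.type(ret / rcount)
```

View pics/k5.png

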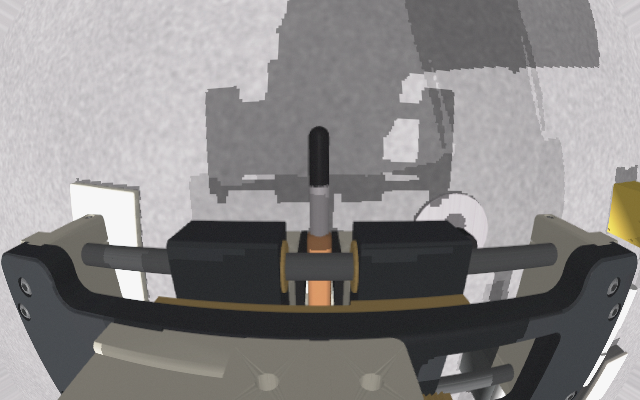

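Call:
play_rows:
  series:
    - [3,0,0,0.015,0]
    - [3,0,0,0.024,0]
    - [3,0,0,0.027,0]
    - [3,0,0,0.029,0]
    - [3,0,0,0.031,0]
    - [3,0,0,0.033,0]
    - [3,0,0,0.033,0]

```text
clock: 40.65
tool_pos: [0.4219, -0.1084, 0.1049]
orientation: [-180.0, -0.0, -180.0]
force: [-4.2, 1.3, 8.5]
opening: 0.0129
```

```bash
python3 brush.py k6;python3 - <<'E'
from h import *
from scipy.optimize import least_squares
for n in ["k2","k3"]:
    s=np.load(n+".npz");P=wcloud(s,s)
    d=np.hypot(P[...,0]-.478,P[...,1]+.108);m=(P[...,2]>.038)&(P[...,2]<.0445)&(d<.038)&(d>.022);q=P[m]
    r=least_squares(lambda p:np.hypot(q[:,0]-p[0],q[:,1]-p[1])-.030,[.479,-.106],loss="soft_l1",f_scale=.002);print("pot",r.x,m.sum(),np.median(q[:,2]))
E
```

```text
t 40.65 tool [ 0.4219 -0.1084  0.1049] yaw -180.0 tilt(down) 7.0 icpt 0.0554 n 2041 tip x max 0.0658 z there 0.0635 y -0.0001
pot [ 0.47773869 -0.10981589] 739 0.04139237800922024
pot [ 0.47731864 -0.10932864] 765 0.041437509674325024
```

Call:
play_rows:
  series:
    - [3,0,0,0.002,0]
    - [3,0,0,0.004,0]
    - [3,0,0,0.006,0]
    - [3,0,0,0.007,0]
    - [3,0,0,0.0075,0]
    - [3,0,0,0.0075,0]

```text
clock: 41.3
tool_pos: [0.4224, -0.1084, 0.0977]
orientation: [-180.0, 0.1, -180.0]
force: [-3.7, 0.0, 9.0]
opening: 0.0127
```

```bash
python3 brush.py k7; python3 look.py scene k7s 220 60 380 190
```

```text
t 41.3 tool [ 0.4224 -0.1084  0.0977] yaw -180.0 tilt(down) 17.6 icpt 0.0526 n 2007 tip x max 0.0641 z there 0.0730 y -0.0001
[ 0.4224 -0.1084  0.0977] [-1.7999e+02  5.0000e-02 -1.7996e+02] 41.35
```

View pics/k7s.png

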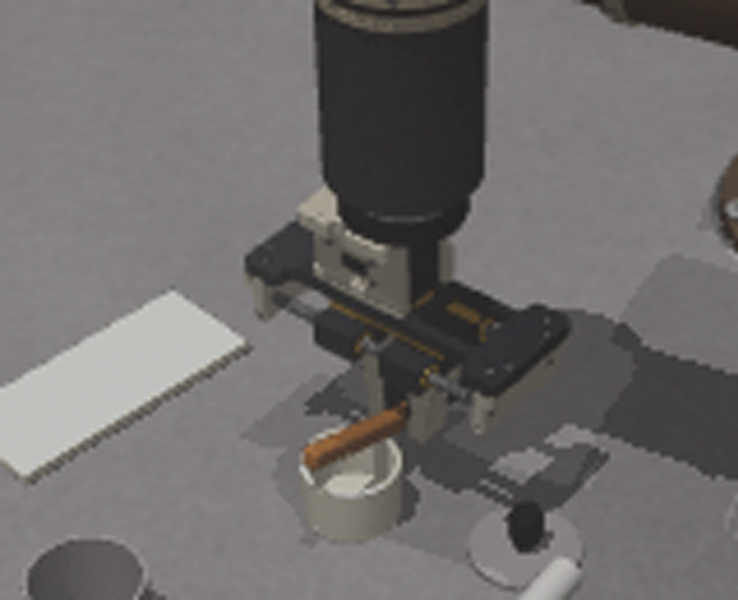

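Call:
play_rows:
  series:
    - [3,0,0,0.002,0]
    - [3,0,0,0.004,0]
    - [3,0,0,0.005,0]
    - [3,0,0,0.006,0]
    - [3,0,0,0.0065,0]
    - [3,0,0,0.0065,0]

```text
clock: 42.0
tool_pos: [0.4233, -0.1083, 0.0915]
orientation: [-180.0, 0.1, -179.9]
force: [-2.4, -1.0, 9.8]
opening: 0.013
```

```bash
python3 brush.py k8
```

```text
t 42.0 tool [ 0.4233 -0.1083  0.0915] yaw -179.9 tilt(down) 29.4 icpt 0.0484 n 2794 tip x max 0.0814 z there 0.0943 y -0.0001
```

Call:
play_rows:
  series:
    - [3,0,0,-0.03,0]
    - [3,0,0,-0.08,0]
    - [3,0,0,-0.1,0]
    - [3,-0.04,0,-0.1,0]
    - [3,-0.085,0,-0.1,0]
    - [3,-0.085,0,-0.1,0]
    - [3,-0.085,0,-0.1,0]

```text
clock: 42.75
tool_pos: [0.5076, -0.1083, 0.1898]
orientation: [-180.0, -0.0, 180.0]
force: [-1.1, -0.7, -0.5]
opening: 0.0125
```

```bash
python3 brush.py k9; python3 look.py top k9t;python3 go.py .51 -.109 .14 180
```

```text
t 42.75 tool [ 0.5076 -0.1083  0.1898] yaw 180.0 tilt(down) 25.9 icpt 0.0502 n 1811 tip x max 0.0610 z there 0.0799 y -0.0001
[ 0.5067 -0.1083  0.1899] [ 1.8e+02 -6.0e-02 -1.8e+02] 42.8
at [ 0.5063 -0.1083  0.19  ] [ 1.8000e+02 -5.0000e-02 -1.7999e+02] F [-0.5  0.4 -0.3] j [  10.   11.  -27.   -0.  -52. -100.] t 42.9 open 0.0125
shift [-0.0037 -0.0007  0.05  ] spin 0.0
```

View pics/k9.png

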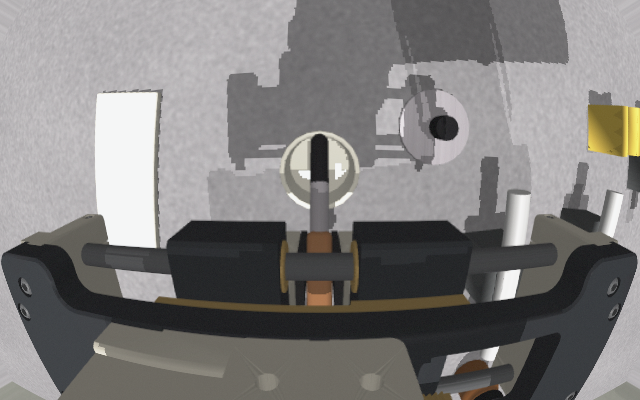

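```bash
python3 - <<'E'
from h import *
from scipy.optimize import least_squares
s=np.load("k9.npz");P=wcloud(s,s)
d=np.hypot(P[...,0]-.478,P[...,1]+.108);m=(P[...,2]>.037)&(P[...,2]<.046)&(d<.038)&(d>.022);q=P[m]
r=least_squares(lambda p:np.hypot(q[:,0]-p[0],q[:,1]-p[1])-p[2],[.479,-.106,.03],loss="soft_l1",f_scale=.002);print("pot",r.x,m.sum(),np.median(q[:,2]))
T=np.load("k9t.npz");PT=cloud(T)
m=(PT[...,2]>.05)&(PT[...,2]<.068)&(np.hypot(PT[...,0]-.65,PT[...,1]+.14)<.07);q=PT[m]
r=least_squares(lambda p:np.hypot(q[:,0]-p[0],q[:,1]-p[1])-.0345,[.65,-.14],loss="soft_l1",f_scale=.002);print("beaker",r.x,m.sum())
E
```

```text
pot [ 0.47724259 -0.10806772  0.02944161] 1143 0.04155707804306066
beaker [ 0.6610292  -0.15225995] 41
```

Call:
play_rows:
  series:
    - [3,-0.0077,0,0.03,0]
    - [3,-0.0077,0,0.065,0]
    - [3,-0.0077,0,0.075,0]
    - [3,-0.0077,0,0.077,0]
    - [3,-0.005,0,0.077,0]
    - [3,-0.003,0,0.077,0]
    - [3,-0.001,0,0.077,0]
    - [3,-0.001,0,0.077,0]

```text
clock: 43.65
tool_pos: [0.511, -0.1079, 0.1153]
orientation: [180.0, 0.4, -179.9]
force: [6.1, -0.5, -1.3]
opening: 0.0128
```

```bash
python3 brush.py k10; python3 go.py .5 -.108 .13 180
```

```text
t 43.65 tool [ 0.511  -0.1079  0.1153] yaw -179.9 tilt(down) 24.1 icpt 0.0519 n 2146 tip x max 0.0651 z there 0.0810 y -0.0001
at [ 0.511  -0.1079  0.1153] [ 179.98    0.43 -179.91] F [ 6.7 -0.6 -1.4] j [  10.   17.  -31.    0.  -41. -100.] t 43.7 open 0.0128
shift [ 0.0109 -0.0001 -0.0148] spin 0.1
```

View pics/k10.png

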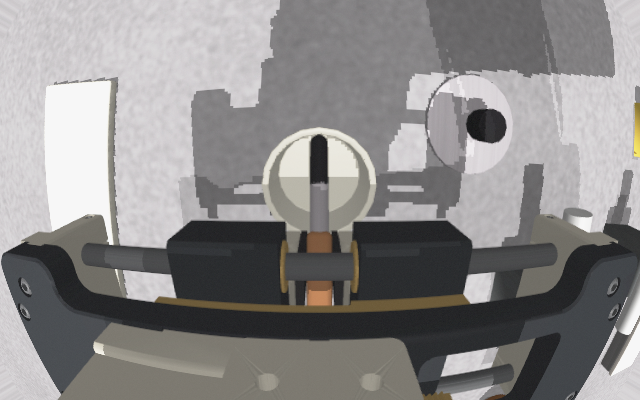

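Call:
play_rows:
  series:
    - [3,0.002,0,-0.002,0]
    - [3,0.003,0,-0.0035,0]
    - [3,0.0055,0,-0.007,0]
    - [3,0.008,0,-0.0105,0]
    - [3,0.011,0,-0.014,0]
    - [3,0.014,0,-0.017,0]
    - [3,0.016,0,-0.019,0]
    - [3,0.016,0,-0.019,0]

```text
clock: 44.5
tool_pos: [0.4947, -0.1079, 0.1346]
orientation: [180.0, 0.4, -179.9]
force: [5.9, -0.9, -0.4]
opening: 0.0127
```

```bash
python3 brush.py k11; python3 go.py .5 -.108 .13 180
```

```text
t 44.5 tool [ 0.4947 -0.1079  0.1346] yaw -179.9 tilt(down) 47.2 icpt 0.0526 n 1889 tip x max 0.0829 z there 0.1422 y -0.0001
at [ 0.4948 -0.1079  0.1346] [ 179.98    0.43 -179.9 ] F [ 5.5 -0.3  0.9] j [  10.   14.  -32.    0.  -43. -100.] t 44.5 open 0.0127
shift [-0.0052 -0.0001  0.0046] spin 0.1
```

View pics/k11.png

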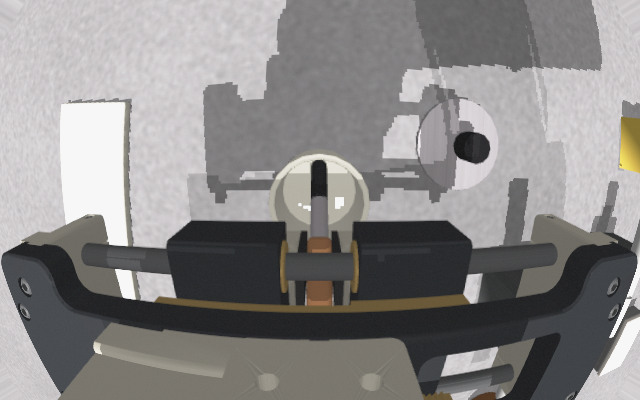

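Call:
play_rows:
  series:
    - [3,-0.006,0,0,0]
    - [3,-0.012,0,0,0]
    - [3,-0.012,0,0.006,0]
    - [3,-0.012,0,0.012,0]
    - [3,-0.012,0,0.013,0]
    - [3,-0.012,0,0.013,0]
    - [3,-0.012,0,0.013,0]

```text
clock: 45.25
tool_pos: [0.504, -0.1082, 0.1189]
orientation: [-180.0, -0.0, -180.0]
force: [0.2, 0.5, 0.0]
opening: 0.0124
```

```bash
python3 brush.py k12; python3 look.py scene k12s 220 60 380 190
```

```text
t 45.25 tool [ 0.504  -0.1082  0.1189] yaw -180.0 tilt(down) 41.1 icpt 0.0575 n 2133 tip x max 0.0808 z there 0.1280 y -0.0001
[ 0.5041 -0.1082  0.119 ] [-1.8000e+02 -1.0000e-02 -1.7997e+02] 45.3
```

View pics/k12.png

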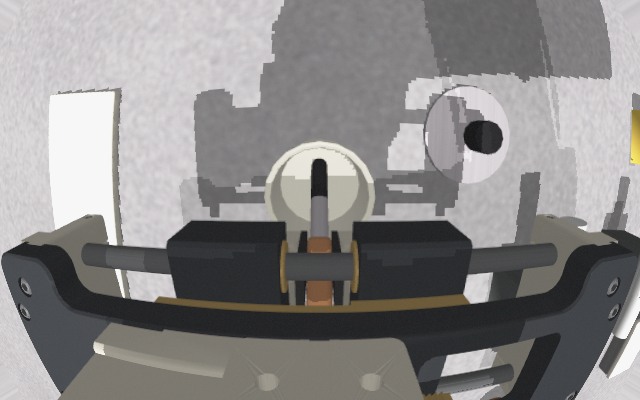

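View pics/k12s.png

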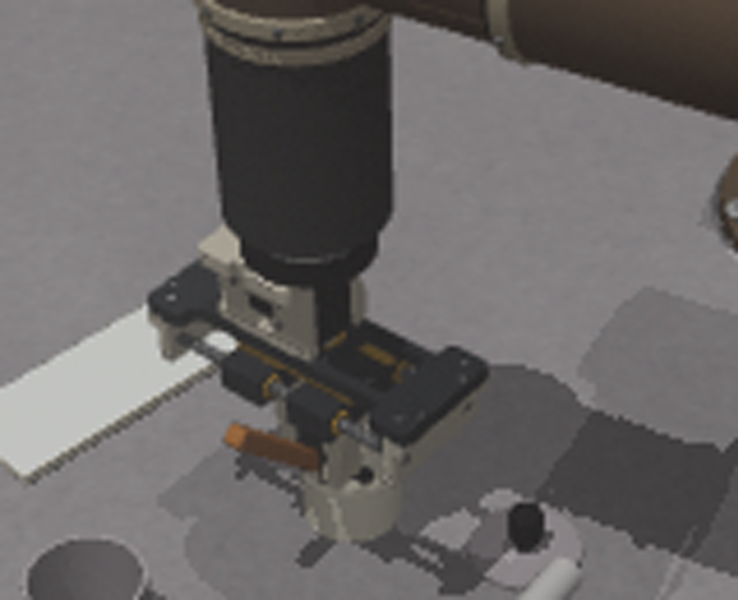

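```bash
cat > tip.py <<'E'
import sys
from h import *
from scipy.optimize import least_squares
def tip(s,o):
    f=s["frame"];P=wcloud(s,o);t,Rm=tool_pose(o);Q=(P-t)@Rm
    m=np.zeros(f.shape[:2],np.uint8);m[110:205,300:340]=f[110:205,300:340].max(2)<62
    k,l,st,c=cv2.connectedComponentsWithStats(m);i=1+np.argmax(st[1:,4])
    q=Q[(l==i)&(abs(Q[...,1])<.0075)];
    # cylinder r=5 around axis in the y=y0 plane: axis z=a+b x ; perpendicular dist
    def res(p):
        d=(q[:,2]-p[0]-p[1]*q[:,0])/np.hypot(1,p[1]); return np.hypot(d,q[:,1]-p[2])-.005
    r=least_squares(res,[.062,.8,0],loss="soft_l1",f_scale=.0005);p=r.x
    u=np.array([1,p[1]])/np.hypot(1,p[1]);s_=(q[:,0]*u[0]+(q[:,2]-p[0])*u[1])
    e=np.percentile(s_,99.5)-.005;c=np.array([e*u[0],p[2],p[0]+e*u[1]])
    w=Rm@c+t
    print("t %.2f tilt %.1f"%(o["clock"] if "clock" in o else -1,np.degrees(np.arctan(p[1]))),"tip tool",c.round(4),"tip world",w.round(4),"n",len(q),"bb",st[i].tolist(),"res %.4f"%np.median(abs(res(p))))
if __name__=="__main__":
    o=get_obs();s=snapshot("wrist");np.savez(sys.argv[1]+".npz",**s,tool_pos=o["tool_pos"],orientation=o["orientation"])
    cv2.imwrite(f"pics/{sys.argv[1]}.png",s["frame"][:,:,::-1]);tip(s,o)
E
python3 -c "
from tip import *
for n in ['k4','k9','k12']:
    s=dict(np.load(n+'.npz'));tip(s,s)
"; python3 go.py .504 -.108 .119 180
```

```text
t -1.00 tilt 26.5 tip tool [ 0.059  -0.0001  0.0609] tip world [ 0.4211 -0.3133  0.1352] n 1063 bb [309, 127, 20, 59, 1067] res 0.0011
t -1.00 tilt 26.0 tip tool [ 0.0592 -0.0004  0.0737] tip world [ 0.4483 -0.1087  0.1162] n 742 bb [311, 134, 18, 48, 748] res 0.0009
t -1.00 tilt 45.9 tip tool [ 0.0387 -0.0002  0.0988] tip world [ 0.4652 -0.1085  0.0201] n 525 bb [311, 159, 16, 39, 527] res 0.0003
at [ 0.5041 -0.1082  0.1191] [-180.      0.   -179.96] F [-0.8 -0.9  0.1] j [  10.   16.  -32.    0.  -42. -100.] t 45.4 open 0.0129
shift [0.0001 0.0002 0.0001] spin 0.0
```

```bash
python3 - <<'E'
import re
t=open("tip.py").read()
i=t.index("    # cylinder");j=t.index("    u=np.array")
t=t[:i]+'''    g=q[abs(q[:,1]-np.median(q[:,1]))<.0025]
    xe=np.percentile(g[:,0],99);g=g[(g[:,0]<xe-.006)&(g[:,0]>g[:,0].min()+.002)]
    r=least_squares(lambda p:g[:,2]-p[0]-p[1]*g[:,0],[.055,.5],loss="soft_l1",f_scale=.0005).x
    p=np.array([r[0]+.005*np.hypot(1,r[1]),r[1],np.median(q[:,1])])
    res=lambda p:g[:,2]-r[0]-r[1]*g[:,0]
'''+t[j:]
open("tip.py","w").write(t)
E
python3 -c "
from tip import *
for n in ['k4','k9','k12']:
    s=dict(np.load(n+'.npz'));tip(s,s)
"
```

```text
t -1.00 tilt -0.0 tip tool [ 0.0607 -0.0002  0.0614] tip world [ 0.4194 -0.3133  0.1347] n 1063 bb [309, 127, 20, 59, 1067] res 0.0004
t -1.00 tilt 25.4 tip tool [ 0.0553 -0.0001  0.0818] tip world [ 0.4522 -0.1084  0.1081] n 742 bb [311, 134, 18, 48, 748] res 0.0005
t -1.00 tilt 45.5 tip tool [ 0.0386 -0.0001  0.099 ] tip world [ 0.4653 -0.1084  0.0199] n 525 bb [311, 159, 16, 39, 527] res 0.0005
```

Call:
play_rows:
  series:
    - [3,0,0,0.002,0]
    - [3,0,0,0.004,0]
    - [3,0,0,0.004,0]
    - [3,0,0,0.004,0]
    - [3,0,0,0.004,0]

```text
clock: 45.85
tool_pos: [0.5042, -0.1082, 0.1151]
orientation: [-180.0, 0.0, -180.0]
force: [0.0, 0.6, -0.2]
opening: 0.0128
```

```bash
python3 go.py .593 .2077 .2 180
```

```text
at [ 0.5042 -0.1082  0.1151] [-180.      0.   -179.97] F [ 0.   0.6 -0.2] j [  10.   17.  -32.    0.  -41. -100.] t 45.9 open 0.0128
shift [-0.089   0.3158 -0.0849] spin 0.0
```

Call:
play_rows:
  series:
    - [3,0,0,-0.04,0]
    - [3,0,0,-0.08,0]
    - [3,0,0,-0.1,0]
    - [3,-0.013,0.05,-0.1,0]
    - [3,-0.026,0.1,-0.1,0]
    - [3,-0.04,0.15,-0.1,0]
    - [3,-0.053,0.2,-0.1,0]
    - [3,-0.066,0.25,-0.1,0]
    - [3,-0.08,0.295,-0.1,0]
    - [3,-0.089,0.316,-0.1,0]

```text
clock: 46.85
tool_pos: [0.5935, 0.2114, 0.215]
orientation: [180.0, 0.0, -179.8]
force: [0.0, -0.0, -0.5]
opening: 0.0126
```

Call:
play_rows:
  series:
    - [3,0,0,0.005,0]
    - [3,0,0,0.005,0]
    - [3,0,0,0.005,0]
    - [3,0,0,0.005,0]

```text
clock: 47.25
tool_pos: [0.5928, 0.2069, 0.2104]
orientation: [180.0, 0.0, 180.0]
force: [0.5, -0.1, -0.3]
opening: 0.0126
```

```bash
python3 tip.py m1; python3 roll.py m1b short; python3 go.py .593 .2077 .176 180
```

```text
t 47.25 tilt 45.5 tip tool [ 0.0383 -0.0001  0.0989] tip world [0.5545 0.2068 0.1115] n 553 bb [311, 159, 16, 39, 555] res 0.0006
[0.5929 0.2069 0.2105] 47.3
short roll toward +n: -1.8 deg dist 6.85 mm n 443 axis [-0.37 -1.63 60.37] [-0.0643  0.0659]
at [0.593  0.207  0.2106] [1.7998e+02 3.0000e-02 1.7997e+02] F [-1.1  0.  -0.1] j [  37.   20.  -12.    0.  -58. -127.] t 47.4 open 0.0129
shift [-0.      0.0007  0.0346] spin -0.0
```

View pics/m1.png

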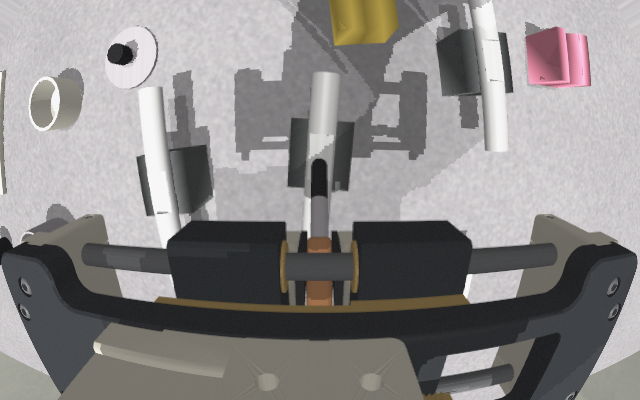

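Call:
play_rows:
  series:
    - [3,0,0.0005,0.02,0]
    - [3,0,0.0005,0.03,0]
    - [3,0,0.0005,0.032,0]
    - [3,0,0.0005,0.033,0]
    - [3,0,0.0005,0.033,0]
    - [3,0,0.0005,0.033,0]

```text
clock: 47.95
tool_pos: [0.5932, 0.2085, 0.1777]
orientation: [180.0, 0.0, -180.0]
force: [0.2, 0.4, -0.5]
opening: 0.0127
```

Call:
play_rows:
  series:
    - [3,0,0,0.0005,0]
    - [3,0,0,0.001,0]
    - [3,0,0,0.001,0]

```text
clock: 48.25
tool_pos: [0.5929, 0.2084, 0.1761]
orientation: [180.0, 0.0, -180.0]
force: [-0.6, -0.2, -1.3]
opening: 0.0127
```

Call:
play_rows:
  series:
    - [3,0,0,0.0005,0]
    - [3,0,0,0.001,0]
    - [3,0,0,0.001,0]

```text
clock: 48.55
tool_pos: [0.5929, 0.2084, 0.1749]
orientation: [-180.0, -0.0, -180.0]
force: [0.1, -0.7, -0.1]
opening: 0.0124
```

Call:
play_rows:
  series:
    - [3,0,0,0.0005,0]
    - [3,0,0,0.001,0]
    - [3,0,0,0.001,0]

```text
clock: 48.85
tool_pos: [0.5929, 0.2083, 0.1739]
orientation: [-180.0, -0.0, -180.0]
force: [-0.3, -0.4, -0.4]
opening: 0.0127
```

```bash
python3 tip.py m2; python3 go.py .593 .2077 .1735 180; python3 go.py .593 .2077 .1735 180|head -1
```

```text
t 48.85 tilt 45.6 tip tool [ 0.0384 -0.0001  0.099 ] tip world [0.5545 0.2082 0.0749] n 528 bb [311, 159, 16, 38, 528] res 0.0006
at [0.5929 0.2084 0.174 ] [-180.     -0.   -179.97] F [ 0.1  0.2 -1.1] j [  37.   22.  -14.   -0.  -54. -127.] t 48.9 open 0.0126
shift [-0.0001 -0.0007  0.0005] spin 0.0
at [0.5929 0.2084 0.174 ] [-180.     -0.   -179.97] F [ 0.1  0.2 -1.1] j [  37.   22.  -14.   -0.  -54. -127.] t 48.9 open 0.0126
```

View pics/m2.png

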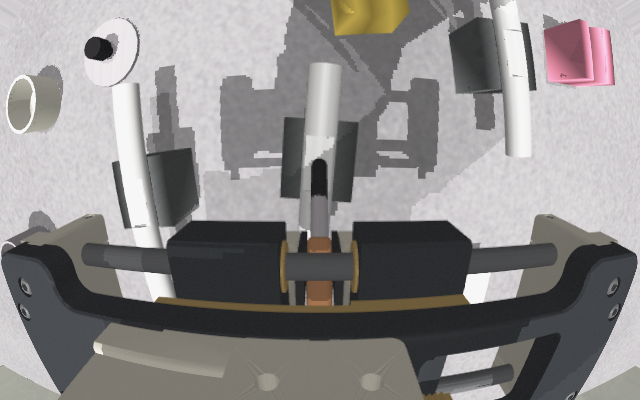

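Call:
play_rows:
  series:
    - [3,0,0,0.0005,0]
    - [3,0,0,0.001,0]
    - [3,0,0,0.001,0]

```text
clock: 49.2
tool_pos: [0.593, 0.2084, 0.173]
orientation: [-180.0, -0.0, -180.0]
force: [-0.2, -1.5, 0.2]
opening: 0.0128
```

Call:
play_rows:
  series:
    - [3,0,0,0.0005,0]
    - [3,0,0,0.0005,0]
    - [3,0,0,0.0005,0]

```text
clock: 49.5
tool_pos: [0.5931, 0.2084, 0.1728]
orientation: [180.0, 0.0, -180.0]
force: [0.7, 0.3, 2.2]
opening: 0.0129
```

Call:
play_rows:
  series:
    - [3,0,0,0.0005,0]
    - [3,0,0,0.0005,0]
    - [3,0,0,0.0005,0]

```text
clock: 49.8
tool_pos: [0.5932, 0.2085, 0.1724]
orientation: [180.0, 0.0, -180.0]
force: [0.9, -0.2, 5.1]
opening: 0.0129
```

Call:
play_rows:
  series:
    - [3,0,0,-0.03,0]
    - [3,0,0,-0.04,0]
    - [3,0.025,0.04,-0.04,0]
    - [3,0.05,0.08,-0.04,0]
    - [3,0.075,0.12,-0.04,0]
    - [3,0.087,0.145,-0.04,0]
    - [3,0.087,0.145,-0.04,0]
    - [3,0.087,0.145,-0.04,0]

```text
clock: 50.6
tool_pos: [0.5052, 0.3538, 0.2115]
orientation: [-180.0, -0.0, -179.9]
force: [0.6, -0.5, -1.0]
opening: 0.0128
```

```bash
python3 tip.py m3; python3 roll.py m3b medium short; python3 go.py .506 .3533 .176 180
```

```text
t 50.60 tilt 45.6 tip tool [ 0.0385 -0.0001  0.099 ] tip world [0.4666 0.3536 0.1125] n 548 bb [311, 159, 16, 38, 552] res 0.0005
[0.5056 0.3531 0.2115] 50.65
medium roll toward +n: 0.1 deg dist 6.92 mm n 511 axis [ 1.19  1.9  60.33] [-0.0763  0.0679]
short roll toward +n: -0.9 deg dist 7.14 mm n 115 axis [-3.200e-01 -2.000e-02  6.019e+01] [-0.0648  0.0453]
at [0.5059 0.3527 0.2116] [-1.7997e+02 -3.0000e-02 -1.8000e+02] F [-0.5  0.4 -0.8] j [  53.   19.  -13.   -0.  -58. -143.] t 50.7 open 0.0128
shift [-0.0001  0.0006  0.0356] spin 0.0
```

View pics/m3.png

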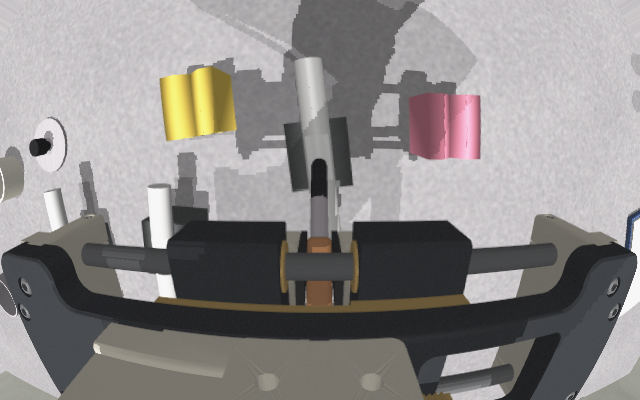

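Call:
play_rows:
  series:
    - [3,0,0.0005,0.02,0]
    - [3,0,0.0005,0.033,0]
    - [3,0,0.0005,0.036,0]
    - [3,0,0.0005,0.037,0]
    - [3,0,0.0005,0.037,0]
    - [3,0,0.0005,0.037,0]

```text
clock: 51.3
tool_pos: [0.5062, 0.354, 0.1757]
orientation: [180.0, 0.0, -180.0]
force: [0.7, -0.5, 0.8]
opening: 0.0128
```

Call:
play_rows:
  series:
    - [3,0,0,0.0005,0]
    - [3,0,0,0.001,0]
    - [3,0,0,0.001,0]

```text
clock: 51.6
tool_pos: [0.5059, 0.3539, 0.1742]
orientation: [180.0, 0.0, -180.0]
force: [-0.5, 0.9, 0.3]
opening: 0.0126
```

Call:
play_rows:
  series:
    - [3,0,0,0.0005,0]
    - [3,0,0,0.0005,0]
    - [3,0,0,0.0005,0]

```text
clock: 51.9
tool_pos: [0.5059, 0.3538, 0.1735]
orientation: [-180.0, -0.0, -180.0]
force: [0.0, -0.9, -1.4]
opening: 0.0126
```

Call:
play_rows:
  series:
    - [3,0,0,0.0005,0]
    - [3,0,0,0.0005,0]
    - [3,0,0,0.0005,0]

```text
clock: 52.2
tool_pos: [0.5059, 0.3539, 0.1731]
orientation: [180.0, 0.0, -180.0]
force: [-0.0, 0.7, 0.3]
opening: 0.0128
```

Call:
play_rows:
  series:
    - [3,0,0,0.0004,0]
    - [3,0,0,0.0004,0]
    - [3,0,0,0.0004,0]

```text
clock: 52.5
tool_pos: [0.506, 0.3539, 0.1728]
orientation: [180.0, 0.0, -180.0]
force: [-0.0, -0.8, 1.8]
opening: 0.0131
```

Call:
play_rows:
  series:
    - [3,0,0,0.0003,0]
    - [3,0,0,0.0003,0]
    - [3,0,0,0.0003,0]

```text
clock: 52.8
tool_pos: [0.5061, 0.3539, 0.1726]
orientation: [180.0, 0.0, -180.0]
force: [0.8, 0.6, 3.9]
opening: 0.0125
```

```bash
python3 tip.py m4; python3 go.py .620 .0690 .21 180
```

```text
t 52.80 tilt 44.8 tip tool [ 0.0388 -0.0004  0.0987] tip world [0.4673 0.3535 0.0739] n 520 bb [311, 159, 16, 39, 521] res 0.0006
at [0.5061 0.3539 0.1726] [ 1.7998e+02  3.0000e-02 -1.7996e+02] F [ 0.6 -1.   3.2] j [  53.   21.  -16.    0.  -53. -143.] t 52.9 open 0.0128
shift [-0.1138 -0.285  -0.0374] spin 0.0
```

Call:
play_rows:
  series:
    - [3,0,0,-0.03,0]
    - [3,0,0,-0.04,0]
    - [3,-0.02,-0.045,-0.04,0]
    - [3,-0.038,-0.09,-0.04,0]
    - [3,-0.056,-0.135,-0.04,0]
    - [3,-0.074,-0.18,-0.04,0]
    - [3,-0.092,-0.225,-0.04,0]
    - [3,-0.11,-0.27,-0.04,0]
    - [3,-0.115,-0.285,-0.04,0]
    - [3,-0.115,-0.285,-0.04,0]

```text
clock: 53.85
tool_pos: [0.6211, 0.0665, 0.2115]
orientation: [-180.0, -0.1, 179.8]
force: [0.4, -0.4, -0.4]
opening: 0.0128
```

Call:
play_rows:
  series:
    - [3,0,0,0,0]
    - [3,0,0,0,0]
    - [3,0,0,0,0]

```text
clock: 54.15
tool_pos: [0.6207, 0.0701, 0.2124]
orientation: [180.0, 0.0, -179.9]
force: [-0.1, 0.4, -0.1]
opening: 0.0128
```

```bash
python3 tip.py m5; python3 roll.py m5b long; python3 go.py .621 .0691 .1745 180
```

```text
t 54.15 tilt 46.0 tip tool [ 0.0383 -0.0001  0.0989] tip world [0.5824 0.0699 0.1135] n 516 bb [311, 159, 16, 38, 520] res 0.0006
[0.6207 0.0701 0.2124] 54.2
long roll toward +n: 1.2 deg dist 6.99 mm n 511 axis [-0.89  4.99 60.39] [-0.0903  0.0687]
at [0.6208 0.0699 0.2124] [ 1.7999e+02  1.0000e-02 -1.7988e+02] F [-1.   1.   0.7] j [  24.   19.  -12.   -0.  -59. -114.] t 54.2 open 0.0129
shift [-0.0002 -0.0009  0.0379] spin 0.1
```

View pics/m5.png

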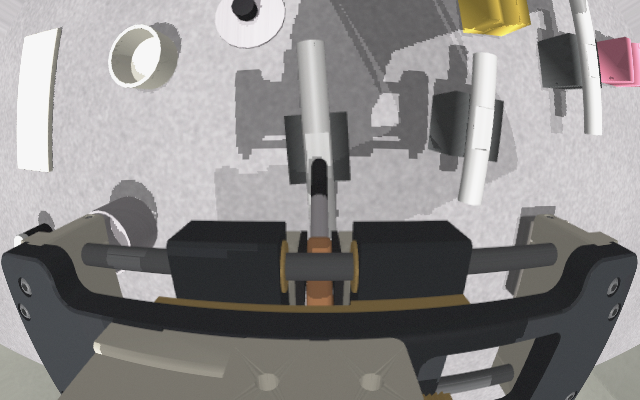

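Call:
play_rows:
  series:
    - [3,0,-0.0009,0.02,0]
    - [3,0,-0.0009,0.034,0]
    - [3,0,-0.0009,0.037,0]
    - [3,0,-0.0009,0.038,0]
    - [3,0,-0.0009,0.038,0]
    - [3,0,-0.0009,0.038,0]

```text
clock: 54.85
tool_pos: [0.6214, 0.0681, 0.175]
orientation: [180.0, 0.1, -180.0]
force: [-0.1, 0.3, -0.2]
opening: 0.0126
```

Call:
play_rows:
  series:
    - [3,0,0,0.0005,0]
    - [3,0,0,0.001,0]
    - [3,0,0,0.001,0]

```text
clock: 55.15
tool_pos: [0.621, 0.068, 0.1735]
orientation: [180.0, 0.0, -180.0]
force: [-0.4, -0.0, -0.3]
opening: 0.0126
```

Call:
play_rows:
  series:
    - [3,0,0,0.0005,0]
    - [3,0,0,0.0005,0]
    - [3,0,0,0.0005,0]

```text
clock: 55.45
tool_pos: [0.6212, 0.068, 0.173]
orientation: [180.0, 0.0, -180.0]
force: [1.3, 0.0, 1.1]
opening: 0.0128
```

Call:
play_rows:
  series:
    - [3,0,0,0.0005,0]
    - [3,0,0,0.0005,0]
    - [3,0,0,0.0005,0]

```text
clock: 55.75
tool_pos: [0.6213, 0.068, 0.1727]
orientation: [180.0, 0.0, -180.0]
force: [0.1, 0.9, 2.4]
opening: 0.0125
```

```bash
python3 tip.py m6; python3 go.py .692 -.152 .2 180; python3 look.py top m6t; python3 - <<'E'
from h import *
from scipy.optimize import least_squares
for n,w in (("m6t",0),("m5",1)):
    s=np.load(n+".npz");P=wcloud(s,s) if w else cloud(s)
    d=np.hypot(P[...,0]-.66,P[...,1]+.15);m=(P[...,2]>.054)&(P[...,2]<.068)&(d<.06);q=P[m]
    if m.sum()>15:
        r=least_squares(lambda p:np.hypot(q[:,0]-p[0],q[:,1]-p[1])-.0345,[.66,-.15],loss="soft_l1",f_scale=.002);print(n,"beaker",r.x,m.sum())
E
```

```text
t 55.75 tilt 45.6 tip tool [ 0.0387 -0.0001  0.0988] tip world [0.5827 0.0679 0.0739] n 538 bb [311, 159, 16, 39, 541] res 0.0006
at [0.6213 0.068  0.1726] [ 1.7999e+02  4.0000e-02 -1.7996e+02] F [ 0.4 -0.2  3.3] j [  24.   21.  -15.    0.  -54. -114.] t 55.8 open 0.0123
shift [-0.0706 -0.2201 -0.0273] spin 0.0
[0.6213 0.068  0.1726] [ 1.7999e+02  4.0000e-02 -1.7996e+02] 55.8
m6t beaker [ 0.66115907 -0.1518525 ] 93
m5 beaker [ 0.66134172 -0.15132991] 338
```

Call:
play_rows:
  series:
    - [3,0,0,-0.03,0]
    - [3,0,0,-0.04,0]
    - [3,-0.015,-0.045,-0.04,0]
    - [3,-0.03,-0.09,-0.04,0]
    - [3,-0.045,-0.135,-0.04,0]
    - [3,-0.06,-0.18,-0.04,0]
    - [3,-0.064,-0.22,-0.04,0]
    - [3,-0.064,-0.22,-0.04,0]
    - [3,-0.064,-0.22,-0.04,0]
    - [3,-0.064,-0.22,-0.04,0]

```text
clock: 56.85
tool_pos: [0.6849, -0.1514, 0.2119]
orientation: [180.0, -0.0, -180.0]
force: [0.6, 0.2, -0.5]
opening: 0.0127
```

```bash
python3 tip.py n1; python3 go.py .685 -.152 .1326 180;  python3 - <<'E'
from h import *
from scipy.optimize import least_squares
s=np.load("n1.npz");P=wcloud(s,s)
d=np.hypot(P[...,0]-.66,P[...,1]+.15);m=(P[...,2]>.056)&(P[...,2]<.065)&(d<.045)&(d>.025);q=P[m]
r=least_squares(lambda p:np.hypot(q[:,0]-p[0],q[:,1]-p[1])-.0345,[.66,-.15],loss="soft_l1",f_scale=.002);print("beaker",r.x,m.sum())
E
```

```text
t 56.85 tilt 45.5 tip tool [ 0.0384 -0.0001  0.099 ] tip world [ 0.6464 -0.1515  0.1129] n 545 bb [311, 159, 17, 38, 547] res 0.0006
at [ 0.685  -0.151   0.2122] [ 1.7999e+02 -2.0000e-02 -1.7992e+02] F [-0.4 -0.2 -0.5] j [  3.  26.  -2.  -0. -62. -93.] t 56.9 open 0.0128
shift [-0.     -0.001   0.0796] spin 0.1
beaker [ 0.66180563 -0.15195701] 1023
```

View pics/n1.png

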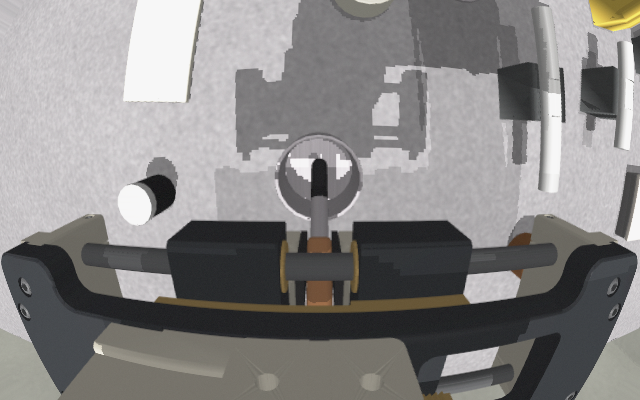

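Call:
play_rows:
  series:
    - [3,0,-0.0005,0.03,0]
    - [3,0,-0.0005,0.06,0]
    - [3,0,-0.0005,0.075,0]
    - [3,0,-0.0005,0.079,0]
    - [3,0,-0.0005,0.079,0]
    - [3,0,-0.0005,0.079,0]
    - [3,0,-0.0005,0.079,0]

```text
clock: 57.6
tool_pos: [0.6859, -0.1524, 0.1349]
orientation: [-180.0, 0.1, -180.0]
force: [-0.4, 0.5, 0.4]
opening: 0.0132
```

```bash
python3 tip.py n2
```

```text
t 57.60 tilt 46.0 tip tool [ 0.0387 -0.0001  0.0993] tip world [ 0.6475 -0.1526  0.0355] n 527 bb [311, 159, 17, 38, 535] res 0.0006
```

View pics/n2.png

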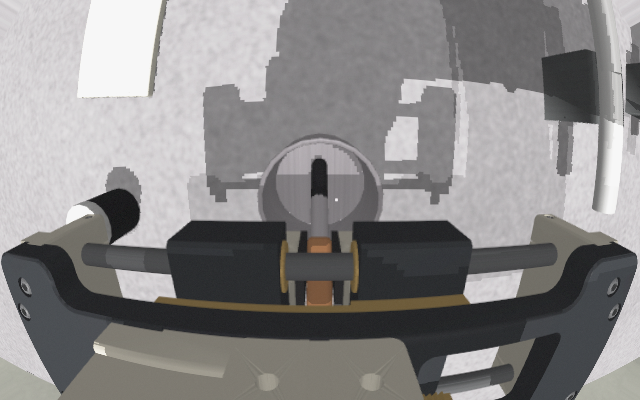

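Call:
play_rows:
  series:
    - [3,0,0,0.003,0]
    - [3,0,0,0.006,0]
    - [3,0,0,0.006,0]
    - [3,0,0,0.006,0]
    - [3,0,0,0.006,0]

```text
clock: 58.15
tool_pos: [0.6852, -0.1525, 0.1273]
orientation: [-180.0, -0.0, -180.0]
force: [-0.1, -0.1, 0.2]
opening: 0.0128
```

Call:
play_rows:
  series:
    - [3,0,0,-0.045,0]
    - [3,0,0,-0.085,0]
    - [3,0.04,-0.03,-0.085,5]
    - [3,0.08,-0.06,-0.085,5]
    - [3,0.12,-0.09,-0.085,5]
    - [3,0.16,-0.125,-0.085,5]
    - [3,0.2,-0.155,-0.085,5]
    - [3,0.205,-0.16,-0.085,5]
    - [3,0.205,-0.16,-0.085,5]
    - [3,0.205,-0.16,-0.085,5]

```text
clock: 59.15
tool_pos: [0.4807, -0.3127, 0.2127]
orientation: [-180.0, 0.1, 175.0]
force: [-0.6, 0.7, -0.4]
opening: 0.0126
```

```bash
python3 tip.py n3; python3 go.py .4804 -.3124 .118 175
```

```text
t 59.15 tilt 45.5 tip tool [ 0.0385 -0.0002  0.099 ] tip world [ 0.4424 -0.3095  0.1137] n 514 bb [311, 159, 16, 39, 517] res 0.0006
at [ 0.4811 -0.3123  0.2125] [-1.7999e+02  4.0000e-02  1.7505e+02] F [ 0.6 -0.3 -1.1] j [-13.  15. -19.   0. -57. -81.] t 59.2 open 0.0133
shift [ 0.0007 -0.0001  0.0945] spin 0.0
```

View pics/n3.png

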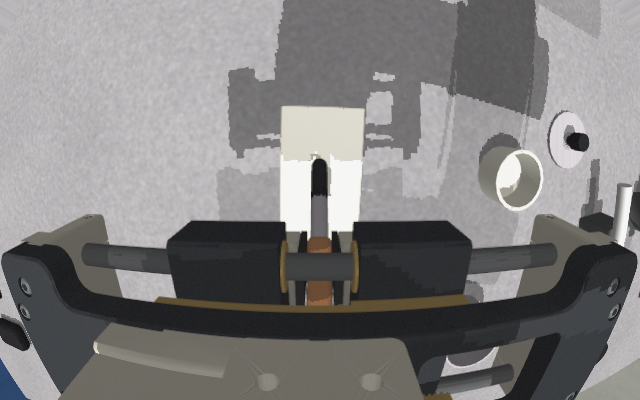

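Call:
play_rows:
  series:
    - [3,0.017,0,0.04,0]
    - [3,0.017,0,0.08,0]
    - [3,0.017,0,0.093,0]
    - [3,0.017,0,0.095,0]
    - [3,0.017,0,0.095,0]

```text
clock: 59.7
tool_pos: [0.4647, -0.3111, 0.118]
orientation: [-180.0, 0.0, 175.1]
force: [0.2, 0.1, -0.3]
opening: 0.0125
```

Call:
play_rows:
  series:
    - [3,-0.001,0,0.002,0]
    - [3,-0.003,0,0.005,0]
    - [3,-0.005,0,0.008,0]
    - [3,-0.007,0,0.011,0]
    - [3,-0.009,0,0.014,0]
    - [3,-0.0105,0,0.017,0]
    - [3,-0.012,0,0.02,0]
    - [3,-0.013,0,0.023,0]
    - [3,-0.0135,0,0.025,0]

```text
clock: 60.6
tool_pos: [0.4807, -0.3134, 0.0951]
orientation: [-179.9, 0.5, 175.1]
force: [4.8, -0.5, 6.6]
opening: 0.0129
```

```bash
python3 brush.py n4;python3 go.py .4804 -.3124 .078 175
```

```text
t 60.6 tool [ 0.4807 -0.3134  0.0951] yaw 175.1 tilt(down) 25.2 icpt 0.0517 n 3841 tip x max 0.0809 z there 0.0897 y -0.0002
at [ 0.4805 -0.3133  0.0947] [-179.87    0.43  175.12] F [ 3.6 -1.1  7.2] j [-14.  23. -26.   0. -41. -81.] t 60.6 open 0.0126
shift [0.0003 0.0009 0.0167] spin 0.1
```

View pics/n4.png

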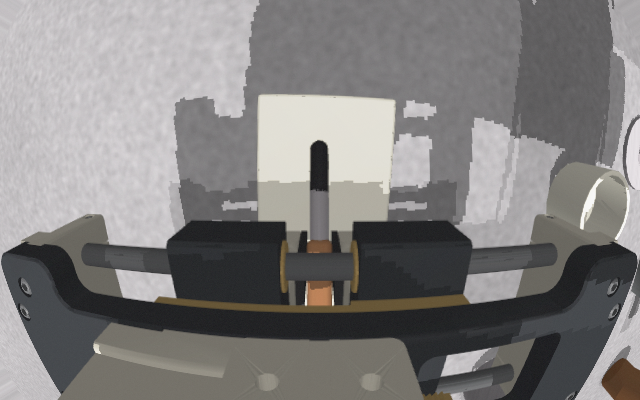

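Call:
play_rows:
  series:
    - [3,-0.0005,0,0.002,0]
    - [3,-0.001,0,0.004,0]
    - [3,-0.0015,0,0.006,0]
    - [3,-0.002,0,0.008,0]
    - [3,-0.0022,0,0.01,0]
    - [3,-0.0024,0,0.012,0]
    - [3,-0.0025,0,0.014,0]
    - [3,-0.0025,0,0.0155,0]
    - [3,-0.0025,0,0.0165,0]
    - [3,-0.0025,0,0.0165,0]

```text
clock: 61.65
tool_pos: [0.4809, -0.313, 0.0771]
orientation: [-179.9, 0.2, 175.1]
force: [3.6, 0.1, 5.7]
opening: 0.0128
```

```bash
python3 brush.py n5;python3 go.py .4804 -.3124 .0775 175
```

```text
t 61.65 tool [ 0.4809 -0.313   0.0771] yaw 175.1 tilt(down) 0.4 icpt 0.0663 n 5300 tip x max 0.0796 z there 0.0668 y 0.0003
at [ 0.4807 -0.3129  0.077 ] [-1.7995e+02  1.7000e-01  1.7506e+02] F [3.1 0.2 5.1] j [-14.  24. -27.   0. -39. -81.] t 61.7 open 0.0127
shift [ 0.0003  0.0005 -0.0005] spin 0.1
```

Call:
play_rows:
  series:
    - [40,0,0,-0.0005,0]
    - [40,0,0,-0.0005,0]
    - [40,0,0,-0.0005,0]
    - [40,0,0,-0.0005,0]
    - [40,0,0,-0.0005,0]
    - [40,0,0,-0.03,0]
    - [40,0,0,-0.08,0]
    - [40,-0.03,0,-0.13,0]
    - [40,-0.075,0,-0.17,0]
    - [40,-0.075,0,-0.17,0]

```text
clock: 62.7
tool_pos: [0.5575, -0.3198, 0.2506]
orientation: [-179.9, 0.4, 175.1]
force: [-0.2, 0.2, -1.4]
opening: 0.0353
```

```bash
python3 look.py wrist n6; python3 - <<'E'
from h import *
s=np.load("n6.npz");P=wcloud(s,s)
m=((P[...,2]>.018)&(P[...,2]<.04)&(P[...,0]>.38)&(P[...,0]<.62)&(abs(P[...,1]+.315)<.06)).astype(np.uint8)
k,l,st,c=cv2.connectedComponentsWithStats(m);i=1+np.argmax(st[1:,4])
q=P[l==i];L=cv2.fitLine(q[:,:2].astype(np.float32),cv2.DIST_HUBER,0,.001,.001).ravel();a=L[:2]*np.sign(L[0])
t=(q[:,:2]-L[2:])@a;print("tip end",L[2:]+a*t.min(),"tail",L[2:]+a*t.max(),"len",np.ptp(t),"yaw %.1f"%np.degrees(np.arctan2(-a[1],-a[0])),"z",np.percentile(q[:,2],[5,50,95]))
print("mid", L[2:]+a*(t.max()+t.min())/2,"origin", L[2:]+a*(t.max()-.085))
m=((P[...,2]>.006)&(P[...,2]<.0135)&(P[...,0]>.36)&(P[...,0]<.63)&(abs(P[...,1]+.315)<.08)).astype(np.uint8)
k,l,st,c=cv2.connectedComponentsWithStats(m);i=1+np.argmax(st[1:,4]);q=(P[l==i][:,:2]*1000).astype(np.float32);print("tile",cv2.minAreaRect(q),len(q))
E
python3 go.py .44 0 .2 180
```

```text
[ 0.5575 -0.3198  0.2506] [-179.87    0.39  175.09] 62.7
tip end [ 0.4183842  -0.30730521] tail [ 0.58067015 -0.32138449] len 0.16289554607136386 yaw 175.0 z [0.0192785  0.02196767 0.02382943]
mid [ 0.49952717 -0.31434485] origin [ 0.49598824 -0.31403783]
tile ((492.42022705078125, -312.92254638671875), (80.42652893066406, 191.18704223632812), 83.29500579833984) 10758
at [ 0.5584 -0.3199  0.2506] [-179.86    0.4   175.11] F [ 4.1 -1.1  3.4] j [-12.  19.  -7.   0. -63. -83.] t 62.8 open 0.0350
shift [0.1456 0.3088 0.0488] spin -4.9
```

View pics/n6.png

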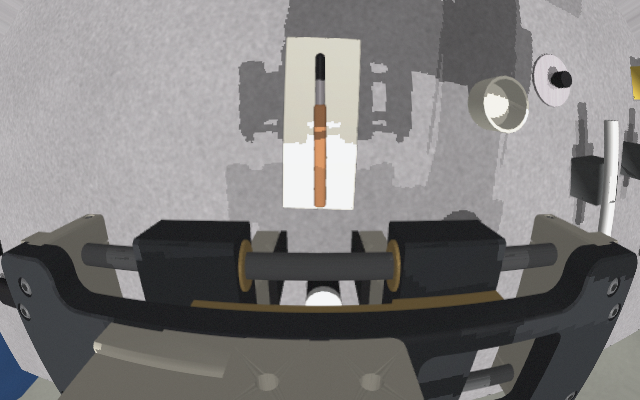

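Call:
play_rows:
  series:
    - [60,0.03,0.045,0,-4.9]
    - [60,0.06,0.09,0,-4.9]
    - [60,0.09,0.14,0.01,-4.9]
    - [60,0.11,0.19,0.02,-4.9]
    - [60,0.13,0.24,0.03,-4.9]
    - [60,0.145,0.29,0.035,-4.9]
    - [60,0.1456,0.309,0.035,-4.9]
    - [60,0.1456,0.309,0.035,-4.9]
    - [60,0.1456,0.309,0.035,-4.9]
    - [60,0.1456,0.309,0.035,-4.9]

```text
clock: 63.75
tool_pos: [0.4354, 0.0009, 0.2105]
orientation: [-180.0, -0.0, 179.9]
force: [0.2, -0.5, -0.2]
opening: 0.0524
```

```bash
python3 look.py wrist p1; python3 - <<'E'
from h import *
from scipy.optimize import least_squares
s=np.load("p1.npz");P=wcloud(s,s)
m=(P[...,2]>.027)&(P[...,2]<.04)&(np.hypot(P[...,0]-.44,P[...,1])<.03);q=P[m]
print("knob",(q.min(0)+q.max(0))/2,m.sum(),q.max(0)-q.min(0))
m=((P[...,2]>.0025)&(P[...,2]<.008)&(np.hypot(P[...,0]-.44,P[...,1])<.045)).astype(np.uint8)
c=P[m>0][:,:2];(x,y),r=cv2.minEnclosingCircle((c*1000).astype(np.float32));print("lid",x,y,r)
E
python3 go.py .44 0 .074 180
```

```text
[0.4354 0.0009 0.2105] [-1.7999e+02 -4.0000e-02  1.7992e+02] 63.75
knob [0.43995723 0.00083233 0.03124472] 449 [0.02229828 0.0217859  0.0074689 ]
lid 443.6991271972656 1.5800142288208008 39.594032287597656
at [0.4354 0.0005 0.2106] [-1.7999e+02 -4.0000e-02  1.7985e+02] F [ 0.4 -0.6  0.1] j [  26.    2.  -35.   -0.  -53. -116.] t 63.8 open 0.0526
shift [-0.0046 -0.0005  0.1366] spin -0.2
```

View pics/p1.png

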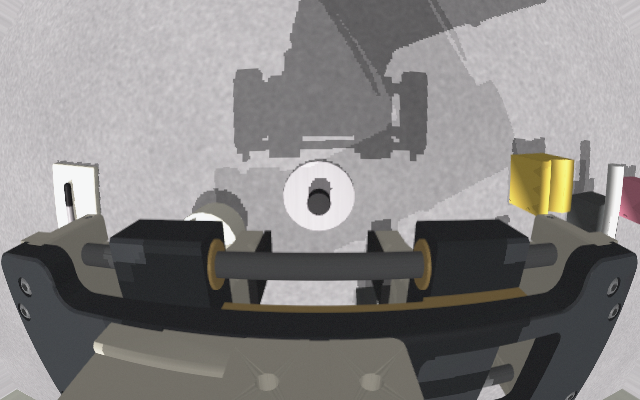

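Call:
play_rows:
  series:
    - [45,-0.0046,0,0.04,0]
    - [45,-0.0046,0,0.08,0]
    - [45,-0.0046,0,0.11,0]
    - [45,-0.0046,0,0.13,0]
    - [45,-0.0046,0,0.135,0]
    - [45,-0.0046,0,0.135,0]
    - [8,-0.0046,0,0.135,0]
    - [8,-0.0046,0,0.135,0]
    - [8,-0.0046,0,0.135,0]
    - [8,-0.0046,0,0.135,0]

```text
clock: 64.8
tool_pos: [0.4409, 0.0016, 0.0768]
orientation: [180.0, 0.1, 180.0]
force: [-0.7, -1.0, 7.3]
opening: 0.0208
```

Call:
play_rows:
  series:
    - [8,0,0,0,0]
    - [8,0,0,0,0]
    - [8,0,0,-0.03,0]
    - [8,0,0,-0.07,0]
    - [8,0,0,-0.08,0]
    - [8,0,0,-0.08,0]

```text
clock: 65.4
tool_pos: [0.4412, 0.002, 0.1577]
orientation: [179.9, 0.2, 179.9]
force: [0.4, 1.1, -1.0]
opening: 0.0209
```

```bash
python3 look.py wrist p2; python3 go.py .4772 -.108 .15 180;  python3 - <<'E'
from h import *
s=np.load("p2.npz");P=wcloud(s,s);t,Rm=tool_pose(s);Q=(P-t)@Rm
g=s["frame"].min(2)
m=np.zeros(g.shape,np.uint8)
m[(abs(Q[...,2]-.070)<.006)&(abs(Q[...,1])<.045)&(Q[...,0]>0)&(Q[...,0]<.05)]=1
q=Q[m>0];print(m.sum(),q[:,0].max(),q[:,1].min(),q[:,1].max(),np.median(q[:,2]))
E
```

```text
[0.4412 0.002  0.1577] [179.88   0.25 179.94] 65.4
at [0.4403 0.0016 0.1562] [1.7993e+02 1.0000e-01 1.7992e+02] F [-0.1  0.  -1.1] j [  26.    6.  -39.   -0.  -45. -116.] t 65.5 open 0.0212
shift [-0.0371 -0.1096  0.0062] spin -0.1
4623 0.03693833802709549 -0.033097367324383384 0.032774177072613646 0.07198311569762633
```

View pics/p2.png

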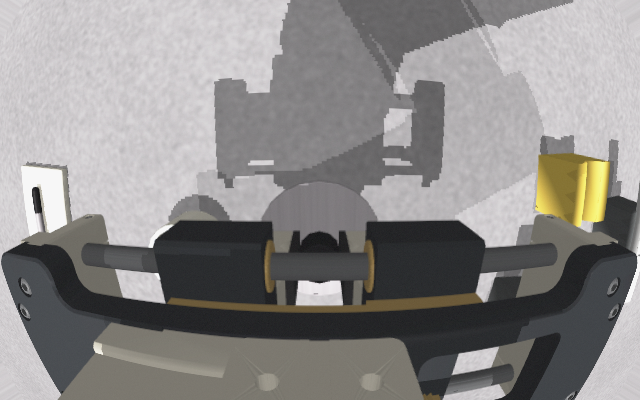

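Call:
play_rows:
  series:
    - [8,-0.015,-0.045,0,0]
    - [8,-0.03,-0.09,0,0]
    - [8,-0.038,-0.1096,0,0]
    - [8,-0.038,-0.1096,0,0]
    - [8,-0.038,-0.1096,0.015,0]
    - [8,-0.038,-0.1096,0.028,0]
    - [8,-0.038,-0.1096,0.03,0]
    - [8,-0.038,-0.1096,0.03,0]

```text
clock: 66.25
tool_pos: [0.4773, -0.1079, 0.1248]
orientation: [-180.0, -0.2, 180.0]
force: [-0.1, 0.2, -0.1]
opening: 0.021
```

```bash
python3 go.py .478 -.108 .118 180
```

```text
at [ 0.4773 -0.1079  0.1248] [-1.7998e+02 -1.5000e-01  1.7995e+02] F [-0.1  0.2 -0.1] j [  10.   14.  -35.   -0.  -42. -100.] t 66.2 open 0.0210
shift [-0.0007 -0.0001  0.0068] spin -0.0
```

Call:
play_rows:
  series:
    - [8,-0.0003,0,0.004,0]
    - [8,-0.0003,0,0.006,0]
    - [8,-0.0003,0,0.007,0]
    - [8,-0.0003,0,0.007,0]
    - [8,-0.0003,0,0.007,0]

```text
clock: 66.75
tool_pos: [0.4785, -0.1082, 0.119]
orientation: [180.0, 0.0, 179.9]
force: [-0.1, -0.1, -1.5]
opening: 0.0207
```

```bash
python3 look.py scene p3s 220 90 380 210
```

```text
[ 0.4785 -0.1082  0.119 ] [1.7999e+02 2.0000e-02 1.7993e+02] 66.75
```

View pics/p3s.png

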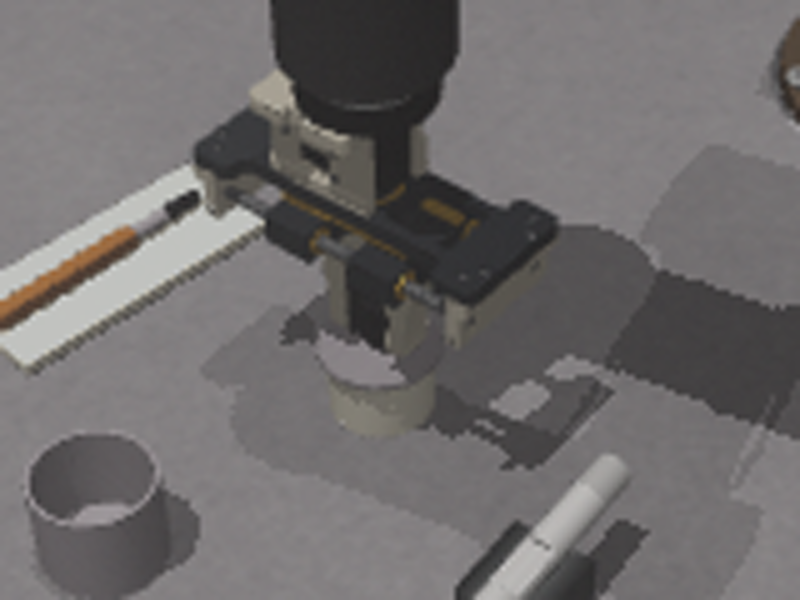

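Close to seating. I'll lower by small amounts until contact, then release.

Call:
play_rows:
  series:
    - [8,0,0,0.0005,0]
    - [8,0,0,0.001,0]
    - [8,0,0,0.001,0]
    - [8,0,0,0.001,0]

```text
clock: 67.2
tool_pos: [0.4786, -0.1082, 0.1189]
orientation: [-180.0, 0.0, 180.0]
force: [-4.4, 3.3, 11.4]
opening: 0.0206
```

Contact at 11 N: the lid is on the rim. Releasing and backing off.

Call:
play_rows:
  series:
    - [8,0,0,-0.0008,0]
    - [45,0,0,-0.0008,0]
    - [45,0,0,-0.0008,0]
    - [45,0,0,-0.0008,0]
    - [45,0,0,-0.0008,0]
    - [45,0,0,-0.0008,0]
    - [45,0,0,-0.03,0]
    - [45,0,0,-0.07,0]
    - [45,0,0,-0.1,0]
    - [45,0,0,-0.1,0]

```text
clock: 68.2
tool_pos: [0.4806, -0.1082, 0.2221]
orientation: [180.0, 0.4, 180.0]
force: [0.4, 0.8, 0.0]
opening: 0.0393
```

```bash
python3 look.py wrist q1; python3 - <<'E'
from h import *
s=np.load("q1.npz");P=wcloud(s,s)
m=(P[...,2]>.068)&(P[...,2]<.08)&(np.hypot(P[...,0]-.478,P[...,1]+.107)<.03);q=P[m]
print("knob",(q.min(0)+q.max(0))/2,m.sum(),q.max(0)-q.min(0))
m=((P[...,2]>.0435)&(P[...,2]<.051)&(np.hypot(P[...,0]-.478,P[...,1]+.107)<.045)).astype(np.uint8)
c=P[m>0];(x,y),r=cv2.minEnclosingCircle((c[:,:2]*1000).astype(np.float32));print("lid",x,y,r,"z",np.percentile(c[:,2],[5,50,95]))
A=np.c_[c[:,:2]-[.478,-.107],np.ones(len(c))];print("plane",np.linalg.lstsq(A,c[:,2],rcond=None)[0])
E
python3 go.py .5 .0 .25 180
```

```text
[ 0.4806 -0.1082  0.2221] [179.99   0.44 179.97] 68.2
knob [ 0.47751784 -0.10807528  0.07254087] 576 [0.02125258 0.02113823 0.00894669]
lid 477.9618835449219 -108.26453399658203 36.37002182006836 z [0.04588432 0.04700763 0.04810623]
plane [0.00210579 0.00121891 0.04700693]
at [ 0.4795 -0.1081  0.2199] [179.96   0.27 179.94] F [-0.6 -0.5 -0.4] j [  10.    7.  -28.    0.  -55. -100.] t 68.2 open 0.0395
shift [-0.0205  0.1081 -0.03  ] spin -0.1
```

View pics/q1.png

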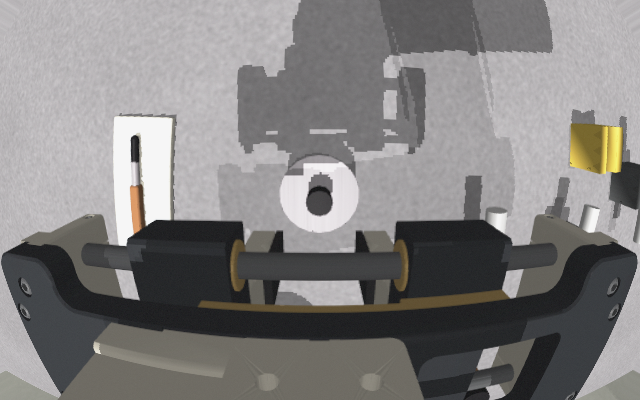

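Call:
play_rows:
  series:
    - [45,0,0,-0.03,0]
    - [45,-0.05,0.04,-0.03,0]
    - [45,-0.09,0.08,-0.03,0]
    - [45,-0.12,0.12,-0.03,0]
    - [45,-0.15,0.16,-0.03,0]
    - [45,-0.16,0.21,-0.02,0]
    - [45,-0.16,0.255,-0.02,0]
    - [45,-0.16,0.255,-0.02,0]
    - [45,-0.16,0.255,-0.02,0]
    - [45,-0.16,0.255,-0.02,0]

```text
clock: 69.25
tool_pos: [0.6382, 0.1464, 0.2367]
orientation: [-180.0, -0.1, 180.0]
force: [0.4, -0.3, 0.2]
opening: 0.0395
```

```bash
python3 roll.py r1 short long
```

```text
[0.6382 0.1464 0.2367] 69.25
short roll toward +n: -0.8 deg dist 6.97 mm n 559 axis [-0.34 -1.94 60.42] [-0.0651  0.0656]
long roll toward +n: 1.6 deg dist 6.94 mm n 536 axis [-0.85  4.53 60.29] [-0.0906  0.0892]
```

Call:
play_rows:
  series:
    - [45,0.05,0.05,0,0]
    - [45,0.09,0.09,0,0]
    - [45,0.1,0.14,0,0]
    - [45,0.1,0.14,0,0]
    - [45,0.1,0.14,0,0]
    - [45,0.1,0.14,0,0]

```text
clock: 69.9
tool_pos: [0.5388, 0.2859, 0.2381]
orientation: [180.0, 0.0, 179.9]
force: [-0.0, -0.3, 1.4]
opening: 0.0397
```

```bash
python3 roll.py r2 medium; python3 look.py top r2t;python3 look.py scene r2s
```

```text
[0.5388 0.2859 0.2381] 69.9
medium roll toward +n: 0.1 deg dist 6.90 mm n 535 axis [ 1.23  1.31 60.41] [-0.0768  0.0789]
[0.5391 0.2855 0.238 ] [1.8000e+02 1.0000e-02 1.7987e+02] 69.95
[0.5393 0.2852 0.238 ] [-180.      0.    179.84] 70.0
```

View pics/r1.png

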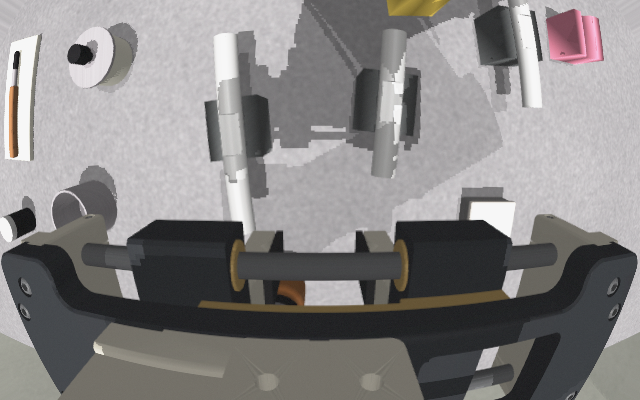

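View pics/r2s.png

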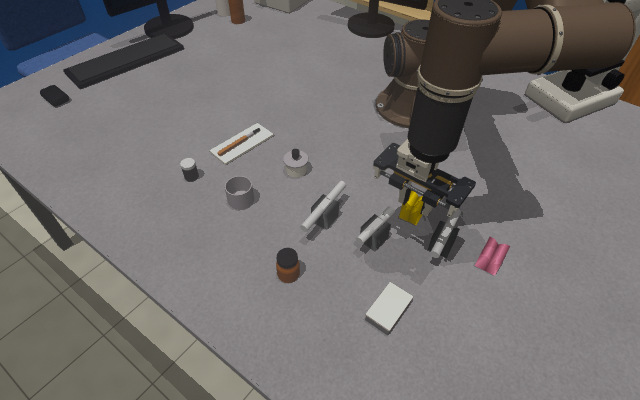

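All three flats are up, the brush is on the tile, the lid is on the pot and the bystanders are at the same pixels as at the start. Handing in.

```bash
python3 -c "
from plant import close_job
print(close_job())"
```

```text
the job is handed in; nothing more can be done
None
```

The job is finished and handed in at about 70 s, with every step done in the order you asked. The hand-in reported no verdict.

- **Bars:** all three were present. I pressed closed fingertips on each and dragged until its flat faced up. The long bar slipped at first and needed repeated presses. Final roll from straight up: short -0.8°, medium 0.1°, long 1.6°.
- **Brush work:** I took the lid off, tilted the brush about 45° in the grip against the pot, and dipped its tip about 30 mm below the rim. I then dabbed short, medium and long at about 2–5 N and rinsed about 33 mm below the beaker rim. These two depths are worked out from the arm's pose, not seen directly.
- **Putting back:** the brush lies flat, about 4 mm from the tile centre. The lid is level, within about 1 mm of the pot centre by camera.
- **Rest of the scene:** the beaker was knocked aside during the run, so I measured it again before rinsing. The slide box, jar, lens case and both look-alikes look unmoved in the last picture, and the robot was clear of everything.
- **Checks that disagreed or ran high:** two roll readings taken from awkward angles were off by several degrees (medium -6.0°, short -4.6°). Closer views did not bear them out. While rolling, the force peaked at about 39 N vertical (wrist reading), through the fingertips.

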